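# Weigh out truffles from a cup

### The arm

A 6-joint arm with a two-finger parallel gripper is mounted at the origin on a cart in front of the work surface, level with it; the furniture and walls round the work are solid. World frame = base frame: x ahead of the robot, y to its left, z up, the work surface at z = 0. Lengths are in mm, angles in rad, forces in N, time in s.
With the tool pointing down it reaches from about 300 to 750 mm from the base axis. Payload 8.5 kg.
Tool frame: the origin (TCP) lies at the very end of the fingers, on their centre line; the grasp point (between the pads) lies 19 mm behind it; z points along the fingers, y is the line along which they close (so a half turn about z gives the same grasp; the last joint's range is limited). The gripper opens to 85 mm and grips with 20 to 120 N. Pads are 22 mm wide; open, the fingers measure 114 mm over their backs; the gripper's body (76 mm by 85 mm) begins 54 mm behind the grasp point. The pads swing forward as they close: fully open they stand 13 mm farther back than shut.
Start: joints at [1.132, 0.381, 1.297, -0, 1.464, -0.215], TCP at [122.058, 536.267, 231.322] pointing down, gripper open.
Joint ranges: [-3.11, 3.11], [-0.89, 2.33], [0.22, 2.48], [-1.42, 4.56], [0.17, 2.85], [-2.88, 2.88]. Speed limits (rad/s): [2.39, 2.39, 3.14, 3.14, 3.14, 3.14].

### API

Orientations are given as a unit quaternion [w, x, y, z].
In Python, from station import sensors, eyes, r, models gives the robot as it stands.
- The arm moves only by the tool send_rows, never from a script. Its argument "targets" is a list of rows, each an object with "travel": the shift along the tool's x, y, z in m, a list of three; "yaw": the turn about the tool's z in rad; "grip": the opening, from 0 (shut) to 1 (fully open). A call has exactly 10 rows; each row shifts and turns the commanded pose from where the row before left it, along the tool's axes as they then stand; what a row does not reach is not made up. A row lasts 1/8 s, in which the tool goes at most 62.5 mm and 10.7 degrees, less where a joint would pass 70% of its speed; a pose out of reach is approached as far as the arm can. A call with a gripper value outside its range is refused whole. The fingers move at their own pace and stop on an object; "grip_force" is the grip in N (left out, the last holds). Time passes only in rows, so rows that do not move let the fingers close, or fill a call up. It gives the time, the measured TCP pose, the force, the opening and the grip force at its end, in the units of the state.
- sensors.get_obs(): the state, without advancing time (a new reading comes with each control period).
- eyes.grab_frame(name): name is "side" or "top" or "wrist"; returns a dict with "image" (420x560x3 uint8, red, green, blue), "vfov" (degrees; the focal length in pixels is half the picture's height over the tangent of half this angle, whatever the lens; pixels are square), "cx", "cy" (the principal point, pixels), "dist_coeffs" ([k1, k2, p1, p2, k3] as OpenCV has them; the pictures are not rectified), "rvec" (rotation vector, rad) and "tvec" (3), from world to camera coordinates, as OpenCV has them. Camera axes: x right, y down, z forward; pixel columns grow to the right and rows downward; lengths in mm; the calibration is good to about 2 mm. A picture is of the moment at which its call begins. There is no depth.
- r.sign_off(): hands the job in; it is judged then, once.
Trained networks look in a picture, given as the dict that the camera call returned (one of the last four; its "shot" number tells which), for a name from the list of things; names that differ only in an ending like _2 or _b are one class to them, and where a whole thing is asked for, a point or a joint stands for the part that bears it (a point fixed in the world has none). Each returns a list of dicts, best first, with "conf" (0 to 1); they miss things now and then, are a little off and sometimes report something else, mostly with a low value. They report only what shows in the picture. A call takes as long as a camera call.
- models.regions_of(target, picture): "pixels" (420x560 bool, what is visible of it) and "point" ([column, row] in pixels, amid what is visible of it).
The state is a dict: "time": time; "joint_positions": joint angles; "joint_vel": joint speeds; "joint_torque": joint torques, N m; "eef_pos": TCP position; "eef_rot": TCP orientation; "wrist_force": force on the tool from outside, world axes, zero at the start; "wrist_torque": the same for the moment, N m; "width": finger opening in mm; "finger_force": force on a finger pad.
Only numpy, scipy, OpenCV 4.12 (cv2) and the standard library are available. Lean on these libraries where they do the work, as an engineer would, in place of code of your own. Each camera call takes 0.05 s, during which the arm holds its last target. There are 200 camera calls.

### The job

Take the steel cup by its handle and tip truffles from it into the bowl of the spring scale until the scale's pointer stands between the two black lines, then stop, so that the rest stay in the cup. Set the cup back down upright on the slate and let go. Spill no truffle, keep the cup and the hand off the scale, and leave the other things on the counter where they are.

Things in the scene. Friction and masses are not known exactly. Their poses are not given: they have to be found in the camera images.
- pan (a joint): how far the scale's bowl has sunk, m: 0 when empty, growing with load; a 25 N/m spring, so each truffle sinks it 4 to 6 mm and it swings for about half a second. Its black pointer sinks with it before the white gauge plate: level with the upper black line at 0.017, with the lower at 0.033.
- bowl_rim (a point): centre of the mouth of the scale's round steel bowl, which is 160 mm wide at the rim and 45 mm deep; z up. The rim is 133 mm above the counter when empty. A tall glass display case stands on the counter to the right, from about 0.2 m right of the robot's midline.
- scale: the scale; origin under its 150 x 130 x 32 mm base, on the bowl's axis; x points away from the robot to its white gauge plate (60 mm wide, front 102 mm behind the bowl's axis, top 218 mm above the counter). The bowl's pointer, a black bar that reaches half across the plate from its right side, stands 90 to 99 mm behind the axis and up to 68 mm above the rim.
- cup_centre (a point): middle of the steel cup, on its axis, 22 mm above its underside. The cup is 44 mm high, round-bottomed, on a flat foot 72 mm across, 108 mm across at the rim, walls 3 mm, about 0.18 kg; z is its axis (up). It holds eight truffles in two layers. Its handle sticks out level along its own -x, roughly towards the robot.
- cup_handle (a point): middle of the cup's straight round black handle, 17 mm thick, along the cup's x from 57 to 157 mm from its axis; this point is 92 mm from the axis, 36 mm above the underside. Can be gripped from above at any lean about the handle's line; 80 N holds it firmly. Truffles leave a few at a time as the cup tips on from about 55 to 85 degrees.
- slate: dark slate board lying fixed on the counter, 127 mm (its x) by 252 mm (its y), 8 mm thick; origin at the centre of its underside. The cup stands on it.
- truffle_0_c (a point): centre of one of the eight truffles, 28 mm wide, 25 mm high with a flat foot, about 13 g (11 to 15)
- truffle_1_c (a point): centre of one of the eight truffles, 28 mm wide, 25 mm high with a flat foot, about 13 g (11 to 15)
- truffle_2_c (a point): centre of one of the eight truffles, 28 mm wide, 25 mm high with a flat foot, about 13 g (11 to 15)
- truffle_3_c (a point): centre of one of the eight truffles, 28 mm wide, 25 mm high with a flat foot, about 13 g (11 to 15)
- truffle_4_c (a point): centre of one of the eight truffles, 28 mm wide, 25 mm high with a flat foot, about 13 g (11 to 15)
- truffle_5_c (a point): centre of one of the eight truffles, 28 mm wide, 25 mm high with a flat foot, about 13 g (11 to 15)
- truffle_6_c (a point): centre of one of the eight truffles, 28 mm wide, 25 mm high with a flat foot, about 13 g (11 to 15)
- truffle_7_c (a point): centre of one of the eight truffles, 28 mm wide, 25 mm high with a flat foot, about 13 g (11 to 15)
- sweet_jar_c (a point): a bystander: centre of a jar of marshmallows with a screw lid, 69 mm wide, 107 mm high
- pastille_tin_c (a point): a bystander: centre of a round tin, 70 mm wide, 36 mm high
- cocoa_shaker_c (a point): a bystander: centre of a metal shaker, 61 mm wide, 97 mm high
- ballotin_b_c (a point): a bystander: centre of a small folded card box, 67 x 93 x 46 mm
- card_block_c (a point): a bystander: centre of a small holder with cards, 34 x 58 x 38 mm

How it is judged:
By the outcome, as a careful person would: the job done as asked, in the order asked, and still so for the second after the job is handed in, with the robot touching nothing.
It also fails if it takes over 62 s, if anything falls off the work surface, if the arm or the gripper's body presses on something with over 40 N, if the wrist force passes 120 N, or if a joint passes its speed limit or range.

## Working session

There is one attempt and no reset: what is moved stays moved. The work goes in short steps, Python scripts to look and compute and a tool call to move; the robot and the scene stay as the last step left them, time stands still between calls to the robot, and variables do not carry over. Pictures are saved under pics/ and viewed, at most 10 in all, crops included, and the job is handed in when it is done.

Besides the shell and the picture viewer there is one more tool, called in YAML: its name, and indented under it one key for each argument. send_rows: Moves the arm, as the interface text tells. Its arguments: {"type":"object","properties":{"targets":{"type":"array","items":{"type":"object","properties":{"travel":{"type":"array","items":{"type":"number"}},"yaw":{"type":"number"},"grip":{"type":"number"}}}},"grip_force":{"type":"number"}},"required":["targets"]}

```bash
ls; mkdir -p pics; cat > h.py <<'E'
import numpy as np, cv2
from scipy.optimize import least_squares
from station import sensors, eyes, r, models
def cam(p):
    f=p["image"].shape[0]/2/np.tan(np.radians(p["vfov"])/2)
    K=np.array([[f,0,p["cx"]],[0,f,p["cy"]],[0,0,1.]])
    return K,np.array(p["dist_coeffs"],float),np.array(p["rvec"],float),np.array(p["tvec"],float)
def ray(p,uv):
    K,d,rv,t=cam(p);R=cv2.Rodrigues(rv)[0]
    n=cv2.undistortPoints(np.array(uv,float).reshape(-1,1,2),K,d).reshape(-1,2)
    v=np.c_[n,np.ones(len(n))]@R
    return -R.T@t.ravel(),v/np.linalg.norm(v,axis=1)[:,None]
def atz(p,uv,z):
    c,v=ray(p,uv);return c+v*((z-c[2])/v[:,2])[:,None]
def proj(p,X):
    K,d,rv,t=cam(p);return cv2.projectPoints(np.array(X,float).reshape(-1,1,3),rv,t,K,d)[0].reshape(-1,2)
def save(p,n,box=None,s=1):
    im=p["image"][:,:,::-1]
    if box: im=im[box[1]:box[3],box[0]:box[2]]
    cv2.imwrite("pics/"+n,cv2.resize(im,None,fx=s,fy=s,interpolation=cv2.INTER_CUBIC))
E
python3 - <<'E'
from h import *
np.set_printoptions(precision=3,suppress=True)
s=sensors.get_obs();print({k:np.round(v,3) for k,v in s.items()})
ims=[]
for n in("side","top","wrist"):
    p=eyes.grab_frame(n);ims.append(p["image"]);c,v=ray(p,[[280,210]]);print(n,c,v,p["vfov"])
    if n=="wrist":continue
    for o in["bowl_rim","scale","cup_centre","cup_handle","slate","truffle_0_c","sweet_jar_c","pastille_tin_c","cocoa_shaker_c","ballotin_b_c","card_block_c"]:
        for q in models.regions_of(o,p)[:8 if "truf" in o else 1]:
            ys,xs=np.nonzero(q["pixels"]);print(o,round(q["conf"],2),np.round(q["point"]),xs.min(),xs.max(),ys.min(),ys.max(),atz(p,[q["point"]],40)[0].round())
    save(p,n+"0.png",s=1.4)
E
```

```text
pics
{'time': np.float64(0.0), 'joint_positions': array([ 1.132,  0.381,  1.298,  0.   ,  1.464, -0.215]), 'joint_vel': array([-0.001,  0.   , -0.002,  0.001,  0.002,  0.001]), 'joint_torque': array([ -0.001, -44.846, -23.128,  -0.   ,   0.005,  -0.   ]), 'eef_pos': array([121.937, 536.02 , 230.704]), 'eef_rot': array([-0.   ,  0.112,  0.994, -0.001]), 'wrist_force': array([ 0.258, -1.279, -0.29 ]), 'wrist_torque': array([-0.003,  0.019,  0.037]), 'finger_force': np.float64(0.0), 'width': np.float64(85.321)}
side [ 436.989 -452.259  764.099] [[ 0.141  0.743 -0.654]] 54.55696400886481
bowl_rim 0.64 [279. 294.] 237 332 262 331 [533.  92.  40.]
scale 0.89 [286. 304.] 237 337 236 362 [544.  63.  40.]
cup_centre 0.81 [260. 210.] 227 289 185 231 [539. 384.  40.]
cup_handle 0.95 [262. 209.] 227 289 185 232 [545. 383.  40.]
slate 0.92 [282. 217.] 248 304 173 232 [592. 341.  40.]
sweet_jar_c 0.72 [298. 244.] 281 310 224 266 [611. 235.  40.]
pastille_tin_c 0.62 [332. 250.] 318 337 243 261 [687. 196.  40.]
cocoa_shaker_c 0.9 [319. 222.] 310 333 205 243 [683. 300.  40.]
ballotin_b_c 0.75 [217. 1
[... 163 characters left out ...]
55602999
bowl_rim 0.71 [404. 218.] 368 440 163 254 [532.   1.  40.]
scale 0.63 [398. 211.] 358 440 155 260 [549.  14.  40.]
cup_centre 0.88 [237. 214.] 203 271 178 256 [545. 394.  40.]
cup_handle 0.84 [232. 213.] 203 271 178 256 [546. 405.  40.]
truffle_0_c 0.43 [217. 199.] 216 223 194 200 [581. 441.  40.]
sweet_jar_c 0.91 [322. 188.] 307 338 171 207 [606. 193.  40.]
pastille_tin_c 0.78 [319. 159.] 305 333 143 172 [678. 199.  40.]
cocoa_shaker_c 0.62 [286. 156.] 272 298 139 173 [685. 278.  40.]
ballotin_b_c 0.75 [142. 263.] 121 164 247 283 [430. 610.  40.]
card_block_c 0.94 [326. 266.] 313 339 258 277 [421. 189.  40.]
wrist [ 47.632 552.307 373.468] [[ 0.297 -0.057 -0.953]] 62.02978881719672
```

View pics/top0.png

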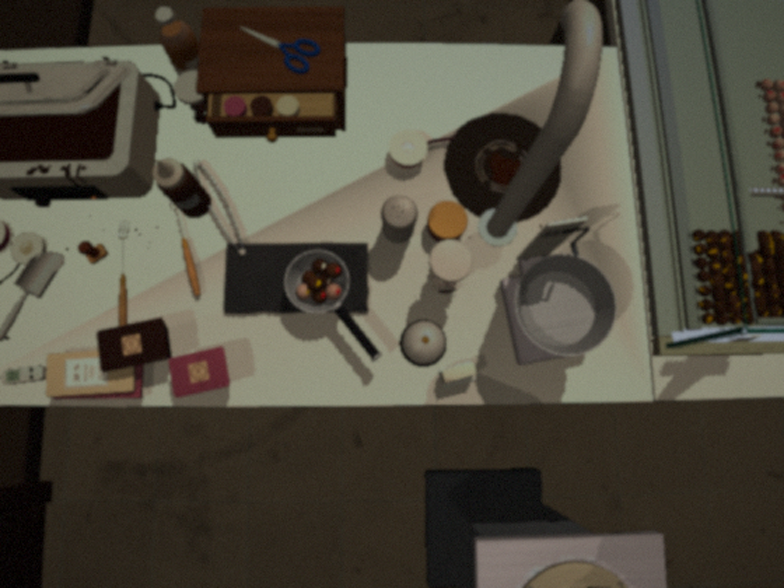

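View pics/side0.png

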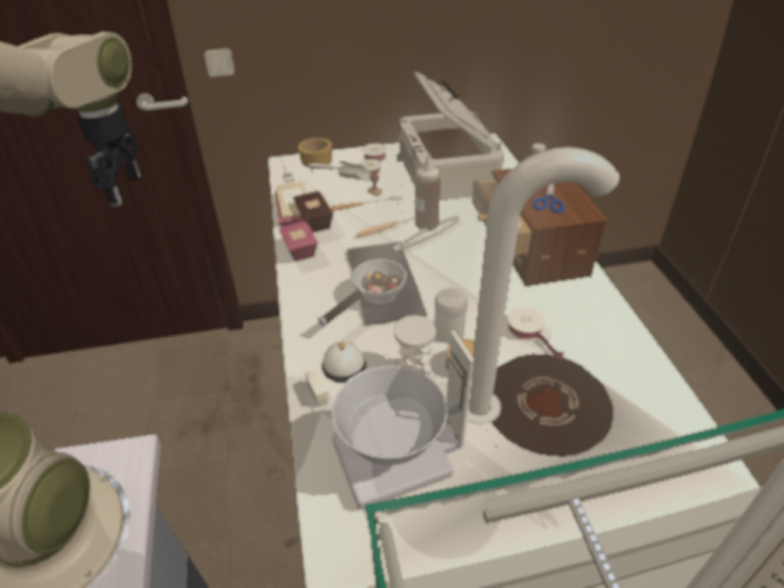

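The top view shows the cup on the slate at about (227,200) px, with its handle pointing down and to the right towards (268,251). The bowl is at about (405,218), with the tap behind it. The side view agrees. Rows cannot lean the tool directly, so I'll try whether pushing past the reach limit does, over the free space on the left.

send_rows:
  targets:
    - {"travel":[-0.047,0.01,-0.027],"yaw":0,"grip":1}
    - {"travel":[-0.047,0.01,-0.027],"yaw":0,"grip":1}
    - {"travel":[-0.047,0.01,-0.027],"yaw":0,"grip":1}
    - {"travel":[-0.047,0.01,-0.027],"yaw":0,"grip":1}
    - {"travel":[-0.047,0.01,-0.027],"yaw":0,"grip":1}
    - {"travel":[-0.047,0.01,-0.027],"yaw":0,"grip":1}
    - {"travel":[-0.047,0.01,-0.027],"yaw":0,"grip":1}
    - {"travel":[0,0.03,0],"yaw":0.18,"grip":1}
    - {"travel":[0,0.03,0],"yaw":0.18,"grip":1}
    - {"travel":[0,0.03,0],"yaw":0.18,"grip":1}

```text
time: 2.5
eef_pos: [458.3, 571.1, 380.0]
eef_rot: [0.006, 0.375, 0.927, 0.018]
wrist_force: [-0.6, 0.6, -0.8]
width: 85.6
finger_force: 0.0
```

send_rows:
  targets:
    - {"travel":[0,0.05,0],"yaw":0,"grip":1}
    - {"travel":[0,0.05,0],"yaw":0,"grip":1}
    - {"travel":[0,0.05,0],"yaw":0,"grip":1}
    - {"travel":[0,0.05,0],"yaw":0,"grip":1}
    - {"travel":[0,0.05,0],"yaw":0,"grip":1}
    - {"travel":[0,0.05,0],"yaw":0,"grip":1}
    - {"travel":[0,0.05,0],"yaw":0,"grip":1}
    - {"travel":[0,0.05,0],"yaw":0,"grip":1}
    - {"travel":[0,0,0],"yaw":0,"grip":1}
    - {"travel":[0,0,0],"yaw":0,"grip":1}

```text
time: 3.75
eef_pos: [555.1, 645.4, 271.4]
eef_rot: [0.036, 0.37, 0.922, 0.112]
wrist_force: [-0.4, 0.1, -0.8]
width: 85.2
finger_force: 0.0
```

send_rows:
  targets:
    - {"travel":[0,0.05,-0.035],"yaw":0,"grip":1}
    - {"travel":[0,0.05,-0.035],"yaw":0,"grip":1}
    - {"travel":[0,0.05,-0.035],"yaw":0,"grip":1}
    - {"travel":[0,0.05,-0.035],"yaw":0,"grip":1}
    - {"travel":[0,0.05,-0.035],"yaw":0,"grip":1}
    - {"travel":[0,0.05,-0.035],"yaw":0,"grip":1}
    - {"travel":[0,0.05,-0.035],"yaw":0,"grip":1}
    - {"travel":[0,0.05,-0.035],"yaw":0,"grip":1}
    - {"travel":[0,0.05,-0.035],"yaw":0,"grip":1}
    - {"travel":[0,0.05,-0.035],"yaw":0,"grip":1}

```text
time: 5.0
eef_pos: [530.8, 584.9, 504.1]
eef_rot: [0.089, 0.359, 0.892, 0.259]
wrist_force: [0.2, 0.7, -0.6]
width: 85.6
finger_force: 0.0
```

```bash
cat >> h.py <<'E'
from scipy.spatial.transform import Rotation as Ro
def st():
    s=sensors.get_obs();q=s["eef_rot"];R=Ro.from_quat(np.r_[q[1:],q[0]]).as_matrix()
    return s,np.array(s["eef_pos"]),R
def show():
    s,p,R=st();z=R[:,2]
    print("t",s["time"],"j",np.round(s["joint_positions"],3),"p",p.round(1),"tilt",np.degrees(np.arccos(-z[2])).round(1),"az",np.degrees(np.arctan2(z[1],z[0])).round(1));print(R.round(3))
E
python3 -c "
from h import *
show()"
```

```text
t 5.0 j [ 0.648  0.622  0.222  0.112  1.751 -0.106] p [530.8 584.9 504.1] tilt 31.8 az 49.2
[[-0.726  0.594  0.345]
 [ 0.687  0.608  0.399]
 [ 0.028  0.527 -0.85 ]]
```

Pushing at the reach limit does lean the tool: 32° so far, and the lean carries over. With a lean of about 45°, yawing about the leaned axis will tip the cup through 0–90°. I'll measure the cup and bowl next.

```bash
cat > m.py <<'E'
from h import *
P={n:eyes.grab_frame(n) for n in("top","side")}
circ=lambda c,rad,z:np.c_[c[0]+rad*np.cos(np.linspace(0,6.28,40)),c[1]+rad*np.sin(np.linspace(0,6.28,40)),np.full(40,z)]
def sil(p,parts):
    m=np.zeros((420,560),np.uint8)
    for X in parts: cv2.fillConvexPoly(m,cv2.convexHull((proj(p,X)*8).round().astype(np.int32)),1,shift=3)
    return m>0
def cupparts(v):
    c=v[:2];h=np.array([np.cos(v[2]),np.sin(v[2])]);n=np.array([-h[1],h[0]])*8.5
    H=[np.r_[c-h*a+s*n,44] for a in(50,157) for s in(-1,1)]+[np.r_[c-h*a,44+s] for a in(50,157) for s in(-8,8)]
    return [np.vstack([circ(c,54,52),circ(c,36,8)]),np.array(H)]
def bowlparts(v): return [np.vstack([circ(v,80,133),circ(v,45,88)])]
def fit(masks,parts,v0,step):
    from scipy.optimize import minimize
    def cost(v):
        return -sum((lambda s:(s&m).sum()/(s|m).sum())(sil(P[n],parts(v))) for n,m in masks.items())
    sx=np.vstack([v0]+[np.array(v0)+np.eye(len(v0))[i]*step[i] for i in range(len(v0))])
    o=minimize(cost,v0,method="Nelder-Mead",options=dict(initial_simplex=sx,xatol=.1,fatol=1e-4));return o.x,o.fun
M={}
for n,p in P.items():
    for o in("cup_centre","bowl_rim"):
        q=models.regions_of(o,p)
        if q:M[n,o]=q[0]["pixels"];print(n,o,q[0]["conf"],M[n,o].sum())
for o,f,v0,s in(("cup_centre",cupparts,[545,395,.7],[15,15,.15]),("bowl_rim",bowlparts,[530,0],[20,20])):
    for use in(("top","side"),("top",),("side",)):
        mk={n:M[n,o] for n in use if (n,o) in M}
        if mk:
            v,c=fit(mk,f,v0,s);print(o,use,v.round(3),c)
            if use[0]=="top" and len(use)==2: best=v;
    if len(best):
        for n in P:
            cs,_=cv2.findContours(sil(P[n],f(best)).astype(np.uint8),0,1);im=P[n]["image"].copy();cv2.drawContours(im,cs,-1,(255,0,0),1);P[n]["image"]=im
a=cv2.resize(P["top"]["image"][130:290,180:460],None,fx=2.5,fy=2.5);b=cv2.resize(P["side"]["image"][160:370,200:360],None,fx=1.9,fy=1.9)[:400]
b=np.pad(b,((0,400-b.shape[0]),(0,0),(0,0)));cv2.imwrite("pics/m.png",cv2.resize(np.hstack([a[:400],b]),(800,320))[:,:,::-1])
show()
E
python3 m.py
```

```text
top cup_centre 0.7 1250
top bowl_rim 0.76 4414
side cup_centre 0.63 896
side bowl_rim 0.58 4742
cup_centre ('top', 'side') [574.526 417.978   0.657] -1.2865517276995413
cup_centre ('top',) [573.963 417.514   0.668] -0.5882912898619705
cup_centre ('side',) [574.087 418.56    0.662] -0.7073770491803278
bowl_rim ('top', 'side') [520.272  29.777] -1.8771948313782991
bowl_rim ('top',) [520.286  30.901] -0.9620281438463256
bowl_rim ('side',) [519.897  28.241] -0.9222873900293255
t 5.3 j [ 0.649  0.625  0.223  0.111  1.751 -0.106] p [531.5 585.7 501.1] tilt 31.6 az 49.2
[[-0.726  0.596  0.342]
 [ 0.687  0.609  0.397]
 [ 0.028  0.523 -0.852]]
```

View pics/m.png

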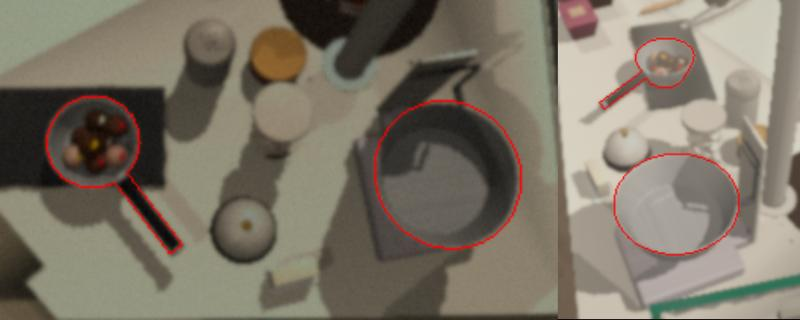

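The overlays match the picture: cup rim at about (93,142) in the crop, handle running to (175,248), bowl rim at about (448,175). So the cup is at (574, 418) with its x at 0.66 rad, and the bowl axis at (520, 30). Now I'll add more lean and start turning the yaw.

send_rows:
  targets:
    - {"travel":[0,0.06,0],"yaw":0,"grip":1}
    - {"travel":[0,0.06,0],"yaw":0,"grip":1}
    - {"travel":[0,0.06,0],"yaw":0,"grip":1}
    - {"travel":[0,0.06,0],"yaw":0,"grip":1}
    - {"travel":[0,0.06,0],"yaw":0,"grip":1}
    - {"travel":[0,0.06,0],"yaw":0,"grip":1}
    - {"travel":[0,0,0],"yaw":-0.18,"grip":1}
    - {"travel":[0,0,0],"yaw":-0.18,"grip":1}
    - {"travel":[0,0,0],"yaw":-0.18,"grip":1}
    - {"travel":[0,0,0],"yaw":-0.18,"grip":1}

```text
time: 6.55
eef_pos: [576.4, 622.0, 517.2]
eef_rot: [0.239, 0.019, 0.929, 0.283]
wrist_force: [-0.2, 0.5, -0.3]
width: 85.3
finger_force: 0.0
```

```bash
python3 -c "
from h import *
show()"
```

```text
t 6.55 j [ 0.64   0.651  0.222  0.144  1.521 -0.84 ] p [576.4 622.  517.2] tilt 43.5 az 48.7
[[-0.885 -0.1    0.455]
 [ 0.171  0.839  0.517]
 [-0.433  0.535 -0.725]]
```

```bash
cat > g.py <<'E'
from h import *
C=np.array([574.3,418.0]);A=.66
s,p,R=st();z=R[:,2];h=np.array([np.cos(A),np.sin(A),0])
y=np.cross(z,h);y/=np.linalg.norm(y);y*=np.sign(y@[-.6,.8,0]);x=np.cross(y,z);G=np.c_[x,y,z]
print("yaw",np.arctan2(R[:,0]@np.cross(z,R[:,0])*0+x@R[:,1],x@R[:,0]))
T=np.r_[C-105*h[:2],44]+19*z
print("T",T.round(),"h in tool",(h@G).round(3))
for b in(150,0):
    d=(T-b*z-p);print(b,"now axes",(d@R).round(1),"after yaw",(d@G).round(1))
E
python3 g.py
```

```text
yaw -0.631792284945546
T [500. 363.  30.] h in tool [-0.737  0.     0.676]
150 now axes [ 234.4 -469.9   34.7] after yaw [ 466.7 -240.7   34.7]
0 now axes [ 234.4 -469.9  184.7] after yaw [ 466.7 -240.7  184.7]
```

send_rows:
  targets:
    - {"travel":[0,0,0],"yaw":-0.158,"grip":1}
    - {"travel":[0,0,0],"yaw":-0.158,"grip":1}
    - {"travel":[0,0,0],"yaw":-0.158,"grip":1}
    - {"travel":[0,0,0],"yaw":-0.158,"grip":1}
    - {"travel":[0.0467,-0.0241,0.0035],"yaw":0,"grip":1}
    - {"travel":[0.0467,-0.0241,0.0035],"yaw":0,"grip":1}
    - {"travel":[0.0467,-0.0241,0.0035],"yaw":0,"grip":1}
    - {"travel":[0.0467,-0.0241,0.0035],"yaw":0,"grip":1}
    - {"travel":[0.0467,-0.0241,0.0035],"yaw":0,"grip":1}
    - {"travel":[0.0467,-0.0241,0.0035],"yaw":0,"grip":1}

```text
time: 7.8
eef_pos: [492.3, 428.1, 298.5]
eef_rot: [0.315, -0.268, 0.889, 0.196]
wrist_force: [1.7, 0.2, 0.4]
width: 85.3
finger_force: 0.0
```

```bash
python3 -c "
from h import *
show()
exec(open('g.py').read())"
```

```text
t 7.8 j [ 0.418  0.256  1.496  0.447  0.728 -1.973] p [492.3 428.1 298.5] tilt 43.5 az 48.6
[[-0.658 -0.6    0.455]
 [-0.353  0.78   0.517]
 [-0.665  0.179 -0.725]]
yaw -0.005226685235069999
T [500. 363.  30.] h in tool [-0.736  0.     0.677]
150 now axes [ 196.2 -103.1   14.6] after yaw [ 196.8 -102.1   14.6]
0 now axes [ 196.2 -103.1  164.6] after yaw [ 196.8 -102.1  164.6]
```

send_rows:
  targets:
    - {"travel":[0.0491,-0.0257,0.006],"yaw":0,"grip":1}
    - {"travel":[0.0491,-0.0257,0.006],"yaw":0,"grip":1}
    - {"travel":[0.0491,-0.0257,0.006],"yaw":0,"grip":1}
    - {"travel":[0.0491,-0.0257,0.006],"yaw":0,"grip":1}
    - {"travel":[0,0,0.024],"yaw":0,"grip":1}
    - {"travel":[0,0,0.024],"yaw":0,"grip":1}
    - {"travel":[0,0,0.024],"yaw":0,"grip":1}
    - {"travel":[0,0,0.024],"yaw":0,"grip":1}
    - {"travel":[0,0,0.024],"yaw":0,"grip":1}
    - {"travel":[0,0,0],"yaw":0,"grip":1}

```text
time: 9.05
eef_pos: [499.6, 371.6, 77.6]
eef_rot: [0.294, -0.266, 0.899, 0.186]
wrist_force: [-1.1, -0.5, -0.4]
width: 85.4
finger_force: 0.0
```

```bash
python3 -c "
from h import *
show()
exec(open('g.py').read())
p=eyes.grab_frame('wrist');a=cv2.resize(p['image'],(0,0),fx=.95,fy=.95)
q=eyes.grab_frame('side');b=cv2.resize(q['image'][150:290,190:320],None,fx=2,fy=2)
b=np.pad(b,((0,a.shape[0]-b.shape[0]),(0,0),(0,0)));cv2.imwrite('pics/g1.png',np.hstack([a,b])[:,:,::-1])"
```

```text
t 9.05 j [ 0.304  0.527  1.832  1.183  0.375 -2.883] p [499.6 371.6  77.6] tilt 40.7 az 48.8
[[-0.686 -0.587  0.43 ]
 [-0.368  0.79   0.491]
 [-0.628  0.178 -0.758]]
yaw -0.026482694807313606
T [500. 363.  30.] h in tool [-0.768 -0.     0.64 ]
150 now axes [  33.3  -15.3 -117.9] after yaw [  33.7  -14.4 -117.9]
0 now axes [ 33.3 -15.3  32.1] after yaw [ 33.7 -14.4  32.1]
```

View pics/g1.png

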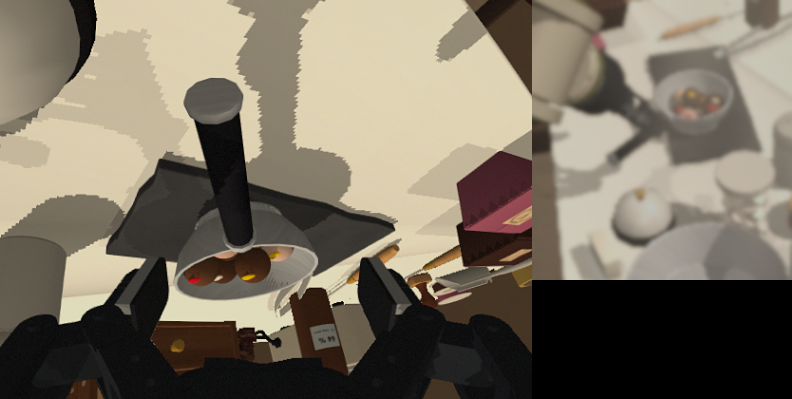

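The wrist view shows the handle from (215,100) to (240,240) between the open pads, with the cup beyond. Joint 6 has reached its range, though, which cost some lean. I'll fit the arm's kinematics from the logged poses and plan grasp and pour with it.

```bash
cat > k.py <<'E'
from h import *
D=[([1.132,.381,1.2975,0,1.464,-.215],[122,536.1,231]),([.648,.622,.222,.112,1.751,-.106],[530.8,584.9,504.1]),([.649,.625,.223,.111,1.751,-.106],[531.5,585.7,501.1]),([.640,.651,.222,.144,1.521,-.84],[576.4,622,517.2]),([.418,.256,1.496,.447,.728,-1.973],[492.3,428.1,298.5]),([.304,.527,1.832,1.183,.375,-2.883],[499.6,371.6,77.6])]
def fk(j,P):
    d,zs,L2,L3,a3,Lt,a1=P
    r1=Ro.from_euler("z",j[0]);r2=r1*Ro.from_euler("y",j[1]);r3=r2*Ro.from_euler("y",j[2])
    r4=r3*Ro.from_euler("ZY",[j[3],j[4]]);R=(r4*Ro.from_euler("z",j[5])*Ro.from_euler("z",np.pi/2)).as_matrix()
    p=r1.apply([a1,d,zs])+r2.apply([0,0,L2])+r3.apply([a3,0,L3])+Lt*R[:,2]
    return p,R
def _f(P):return np.concatenate([fk(j,P)[0]-p for j,p in D])
_o=least_squares(_f,[117,350,400,400,0,250,0],x_scale=100,loss="linear");KP=_o.x
LO=np.array([-3.11,-.89,.22,-1.42,.17,-2.88]);HI=np.array([3.11,2.33,2.48,4.56,2.85,2.88])
def ik(p,R,j0):
    def f(j):
        q,S=fk(j,KP);return np.r_[(q-p)/100,Ro.from_matrix(S.T@R).as_rotvec()*3]
    o=least_squares(f,np.clip(j0,LO+1e-3,HI-1e-3),bounds=(LO,HI));return o.x,np.sqrt(2*o.cost)
if __name__=="__main__":
    np.set_printoptions(precision=3,suppress=True)
    print(KP.round(1),"res",_f(KP).reshape(-1,3).round(1))
    s,p,R=st();print(R,fk(s["joint_positions"],KP)[1])
E
python3 k.py
```

```text
[117.5 130.1 537.2 351.1 103.1 257.6  -0.4] res [[-0.2  0.  -0. ]
 [ 0.1 -0.1 -0. ]
 [-0.2  0.1  0.1]
 [ 0.2 -0.2 -0. ]
 [-0.1  0.2 -0.1]
 [ 0.1 -0.1  0. ]]
[[-0.686 -0.587  0.431]
 [-0.368  0.79   0.491]
 [-0.628  0.178 -0.758]] [[-0.686 -0.587  0.431]
 [-0.368  0.79   0.491]
 [-0.628  0.178 -0.758]]
```

```bash
cat > plan.py <<'E'
from k import *
np.set_printoptions(precision=2,suppress=True)
C=np.array([574.3,418.,8.]);A=.66;h=np.array([np.cos(A),np.sin(A),0]);B=np.array([520,30.,133])
GD=105
def gR(al,az,flip):
    z=np.array([np.sin(al)*np.cos(az),np.sin(al)*np.sin(az),-np.cos(al)])
    y=np.cross(z,h);y/=np.linalg.norm(y);y*=np.sign(y@[-.6,.8,0])*(-1 if flip else 1);return np.c_[np.cross(y,z),y,z]
def gT(R):return C+[0,0,36]-GD*h+19*R[:,2]
def pour(R,psi,back=25,zl=170):
    Q=Ro.from_rotvec(R[:,2]*psi).as_matrix();h2=Q@h;u2=Q[:,2];R2=Q@R
    d=-np.array([0,0,1])+u2*u2[2];n=np.linalg.norm(d);d=d/n if n>1e-6 else h
    m=u2*[1,1,0];m/=max(np.linalg.norm(m),1e-6)
    lip=np.r_[B[:2]-back*m[:2],zl];G=lip-54*d-8*u2-GD*h2
    th=np.degrees(np.arccos(u2[2]));a=np.cross(u2,[1,0,.3]);a/=np.linalg.norm(a);b=np.cross(u2,a)
    ring=lambda o,k,r:G+GD*h2+u2*k+r*(np.cos(np.linspace(0,6.28,36))[:,None]*a+np.sin(np.linspace(0,6.28,36))[:,None]*b)
    pts=np.vstack([ring(0,8,54),ring(0,-36,36)])
    return G+19*R2[:,2],R2,th,m,h2,pts
if __name__=="__main__":
    for al,az in((40.7,48.8),(45,48.8)):
        for flip in(0,1):
            R=gR(np.radians(al),np.radians(az),flip)
            for j0 in([.3,.5,1.8,1.2,.4,-2.8],[.3,.5,1.8,1,.4,.3]):
                jg,e=ik(gT(R),R,j0)
                if e<.02:break
            print("al",al,"flip",flip,"grasp",jg,"err",e.round(3))
            for sg in(1,-1):
                j=jg.copy()
                for psi in range(0,151,30):
                    T,R2,th,m,h2,pts=pour(R,sg*np.radians(psi));j,e=ik(T,R2,j)
                    print(" ",sg*psi,"tip",th.round(),"mouth",np.degrees(np.arctan2(m[1],m[0])).round(),"TCP",T.round(),"j",j,"e",e.round(3),"wr",(T-257*R2[:,2]).round(),"zmin",pts[:,2].min().round())
E
python3 plan.py
```

```text
al 40.7 flip 0 grasp [ 0.31  0.6   1.82  1.15  0.35 -2.88] err 0.213
  0 tip 0.0 mouth -0.0 TCP [403. -58. 148.] j [-0.64  0.17  1.88  0.54  1.11 -2.88] e 1.02 wr [ 292. -184.  342.] zmin 126.0
  30 tip 19.0 mouth -53.0 TCP [380.  73. 179.] j [-0.64  0.05  2.16  0.84  1.05 -2.77] e 0.0 wr [270. -53. 374.] zmin 135.0
  60 tip 38.0 mouth -65.0 TCP [399. 111. 219.] j [-0.47 -0.    2.05  0.81  1.06 -2.  ] e 0.0 wr [289. -15. 414.] zmin 147.0
  90 tip 55.0 mouth -78.0 TCP [438. 131. 259.] j [-0.35  0.02  1.89  0.76  1.08 -1.27] e 0.0 wr [327.   4. 454.] zmin 159.0
  120 tip 69.0 mouth -94.0 TCP [488. 128. 291.] j [-0.31  0.07  1.72  0.72  1.13 -0.64] e 0.0 wr [377.   2. 486.] zmin 170.0
  150 tip 78.0 mouth -112.0 TCP [538. 106. 308.] j [-0.33  0.15  1.58  0.7   1.2  -0.07] e 0.0 wr [428. -20. 503.] zmin 170.0
  0 tip 0.0 mouth 180.0 TCP [403. -58. 148.] j [-0.64  0.17  1.88  0.54  1.11 -2.88] e 1.02 wr [ 292. -184.  342.] zmin 126.0
  -30 tip 19.0 mouth 150.0 TCP [545. -91. 166.] j [-0.41  0.35  1.51  0.35  1.07 -2.88] e 1.608 wr [ 435. -217.  361.] zmin 134.0
  -60 tip 38.0 mouth 162.0 
[... 4559 characters left out ...]
.84  1.19 -0.45] e 0.0 wr [ 284. -194.  330.] zmin 126.0
  -30 tip 21.0 mouth 150.0 TCP [543. -90. 168.] j [-0.74  0.42  1.7   0.86  1.21 -0.67] e 0.0 wr [ 423. -227.  350.] zmin 135.0
  -60 tip 41.0 mouth 161.0 TCP [577. -85. 200.] j [-0.69  0.42  1.58  0.84  1.25 -1.07] e 0.0 wr [ 457. -222.  382.] zmin 149.0
  -90 tip 60.0 mouth 174.0 TCP [599. -63. 237.] j [-0.62  0.39  1.5   0.82  1.28 -1.47] e 0.0 wr [ 479. -200.  418.] zmin 164.0
  -120 tip 76.0 mouth -170.0 TCP [604. -29. 272.] j [-0.56  0.34  1.46  0.81  1.3  -1.89] e 0.0 wr [ 485. -166.  454.] zmin 170.0
  -150 tip 86.0 mouth -152.0 TCP [592.  11. 299.] j [-0.5   0.28  1.47  0.8   1.29 -2.33] e 0.0 wr [ 473. -125.  481.] zmin 170.0
```

Flipping the grasp by half a turn with about 45° of lean keeps the whole pour within the joint ranges. I'll back off, turn, and regain the lean on the way.

```bash
cat > rows.py <<'E'
from h import *
import json
def rows(R,segs,grip=1):
    """segs: list of (n, world mm per row, yaw per row)"""
    out=[];R=R.copy()
    for n,d,y in segs:
        for _ in range(n):
            out.append({"travel":[round(float(v)/1000,4) for v in R.T@np.array(d,float)],"yaw":y,"grip":grip})
            R=R@Ro.from_euler("z",y).as_matrix()
    print(json.dumps(out));return R
E
python3 - <<'E'
from rows import *
s,p,R=st();z=R[:,2];a=p-120*z;d=np.array([588,631,524])-a;print(d,np.linalg.norm(d)/8)
rows(R,[(2,-60*z,0),(8,d/8,.175)])
E
```

```text
[140.60062421 318.91256092 354.64465822] 62.15487091821494
[{"travel": [0.0, 0.0, -0.06], "yaw": 0, "grip": 1}, {"travel": [0.0, 0.0, -0.06], "yaw": 0, "grip": 1}, {"travel": [-0.0546, 0.0291, -0.0065], "yaw": 0.175, "grip": 1}, {"travel": [-0.0487, 0.0381, -0.0065], "yaw": 0.175, "grip": 1}, {"travel": [-0.0413, 0.046, -0.0065], "yaw": 0.175, "grip": 1}, {"travel": [-0.0326, 0.0525, -0.0065], "yaw": 0.175, "grip": 1}, {"travel": [-0.023, 0.0574, -0.0065], "yaw": 0.175, "grip": 1}, {"travel": [-0.0127, 0.0605, -0.0065], "yaw": 0.175, "grip": 1}, {"travel": [-0.0019, 0.0618, -0.0065], "yaw": 0.175, "grip": 1}, {"travel": [0.0088, 0.0612, -0.0065], "yaw": 0.175, "grip": 1}]
```

send_rows:
  targets:
    - {"travel":[0.0,0.0,-0.06],"yaw":0,"grip":1}
    - {"travel":[0.0,0.0,-0.06],"yaw":0,"grip":1}
    - {"travel":[-0.0546,0.0291,-0.0065],"yaw":0.175,"grip":1}
    - {"travel":[-0.0487,0.0381,-0.0065],"yaw":0.175,"grip":1}
    - {"travel":[-0.0413,0.046,-0.0065],"yaw":0.175,"grip":1}
    - {"travel":[-0.0326,0.0525,-0.0065],"yaw":0.175,"grip":1}
    - {"travel":[-0.023,0.0574,-0.0065],"yaw":0.175,"grip":1}
    - {"travel":[-0.0127,0.0605,-0.0065],"yaw":0.175,"grip":1}
    - {"travel":[-0.0019,0.0618,-0.0065],"yaw":0.175,"grip":1}
    - {"travel":[0.0088,0.0612,-0.0065],"yaw":0.175,"grip":1}

```text
time: 10.4
eef_pos: [479.7, 589.4, 417.4]
eef_rot: [0.154, 0.218, 0.912, 0.312]
wrist_force: [1.0, 0.1, -0.9]
width: 85.1
finger_force: 0.0
```

```bash
python3 - <<'E'
from rows import *
show();s,p,R=st();z=R[:,2];v=np.array([-z[2]*z[0],-z[2]*z[1],z[0]**2+z[1]**2]);v/=np.linalg.norm(v)
R=rows(R,[(5,60*v,.0)])
E
```

```text
t 10.4 j [ 0.691  0.411  0.902  0.135  1.129 -0.424] p [479.7 589.4 417.4] tilt 40.8 az 50.3
[[-0.857  0.301  0.417]
 [ 0.494  0.71   0.502]
 [-0.145  0.637 -0.757]]
[{"travel": [-0.0133, 0.0585, -0.0], "yaw": 0.0, "grip": 1}, {"travel": [-0.0133, 0.0585, -0.0], "yaw": 0.0, "grip": 1}, {"travel": [-0.0133, 0.0585, -0.0], "yaw": 0.0, "grip": 1}, {"travel": [-0.0133, 0.0585, -0.0], "yaw": 0.0, "grip": 1}, {"travel": [-0.0133, 0.0585, -0.0], "yaw": 0.0, "grip": 1}]
```

send_rows:
  targets:
    - {"travel":[-0.0133,0.0585,0],"yaw":0,"grip":1}
    - {"travel":[-0.0133,0.0585,0],"yaw":0,"grip":1}
    - {"travel":[-0.0133,0.0585,0],"yaw":0,"grip":1}
    - {"travel":[-0.0133,0.0585,0],"yaw":0,"grip":1}
    - {"travel":[-0.0133,0.0585,0],"yaw":0,"grip":1}
    - {"travel":[-0.0133,0.0585,0],"yaw":0,"grip":1}
    - {"travel":[0,0,0],"yaw":0.18,"grip":1}
    - {"travel":[0,0,0],"yaw":0.18,"grip":1}
    - {"travel":[0,0,0],"yaw":0.18,"grip":1}
    - {"travel":[0,0,0],"yaw":0.18,"grip":1}

```text
time: 11.65
eef_pos: [547.6, 671.6, 528.5]
eef_rot: [0.039, 0.51, 0.757, 0.407]
wrist_force: [-0.0, -0.1, -0.4]
width: 84.9
finger_force: 0.0
```

```bash
cat > g2.py <<'E'
from plan import *
from rows import rows
s,p,R=st();show();z=R[:,2]
G=gR(np.arccos(-z[2]),np.arctan2(z[1],z[0]),1);T=gT(G);yaw=np.arctan2(G[:,0]@R[:,1],G[:,0]@R[:,0])
print("yaw",yaw,"T",T.round(1),"d tool",((T-p)@R).round(1))
def check(path,j):   # list of (T,R)
    for T_,R_ in path:
        j,e=ik(T_,R_,j);print("  ",T_.round(),j,e.round(3))
    return j
def lerp(p,R,T,yaw,n):return [(p+(T-p)*k/n,R@Ro.from_euler("z",yaw*k/n).as_matrix()) for k in range(1,n+1)]
E
python3 - <<'E'
from g2 import *
pre=T-90*z
j=check(lerp(p,R,pre,yaw,6),s["joint_positions"]);check([(T,G)],j)
n=11;d=(pre-p)/n;print(np.linalg.norm(d),yaw/n)
rows(R,[(n,d,round(yaw/n,3))])
E
```

```text
t 11.65 j [0.71 0.66 0.22 0.13 1.43 0.37] p [547.6 671.6 528.5] tilt 48.3 az 50.5
[[-0.48  0.74  0.47]
 [ 0.8   0.15  0.58]
 [ 0.36  0.66 -0.67]]
yaw 1.399614487723251 T [500.4 364.6  31.4] d tool [-401.3 -406.5  131.5]
   [533. 612. 456.] [0.66 0.47 0.77 0.19 1.08 0.49] 0.0
   [518. 552. 383.] [0.59 0.37 1.12 0.29 0.85 0.57] 0.0
   [503. 492. 310.] [0.5  0.32 1.41 0.47 0.66 0.56] 0.0
   [488. 432. 237.] [0.4  0.31 1.66 0.77 0.51 0.39] 0.0
   [473. 373. 164.] [0.28 0.36 1.88 1.25 0.46 0.03] 0.0
   [458. 313.  91.] [ 0.14  0.46  2.07  1.72  0.54 -0.4 ] 0.0
   [500. 365.  31.] [ 0.25  0.65  1.95  1.94  0.49 -0.54] 0.0
52.06930980112199 0.12723768070211372
[{"travel": [-0.0365, -0.037, 0.0038], "yaw": 0.127, "grip": 1}, {"travel": [-0.0409, -0.032, 0.0038], "yaw": 0.127, "grip": 1}, {"travel": [-0.0446, -0.0266, 0.0038], "yaw": 0.127, "grip": 1}, {"travel": [-0.0476, -0.0207, 0.0038], "yaw": 0.127, "grip": 1}, {"travel": [-0.0499, -0.0145, 0.0038], "yaw": 0.127, "grip": 1}, {"travel": [-0.0513, -0.0081, 0.0038], "yaw": 0.127, "grip": 1}, {"travel": [-0.0519, -0.0015, 0.0038], "yaw": 0.127, "grip": 1}, {"travel": [-0.0517, 0.005, 0.0038], "yaw": 0.127, "grip": 1}, {"travel": [-0.0506, 0.0115, 0.0038], "yaw": 0.127, "grip": 1}, {"travel": [-0.0488, 0.0179, 0.0038], "yaw": 0.127, "grip": 1}, {"travel": [-0.0461, 0.0239, 0.0038], "yaw": 0.127, "grip": 1}]
```

```bash
sed -i 's/^GD=105/GD=92/' plan.py; python3 - <<'E' | grep -v '^\[\[' 
from g2 import *
pre=T-90*z
j=check(lerp(p,R,pre,yaw,3),s["joint_positions"]);check([(T,G)],j)
n=10;d=(pre-p)/n;print(np.linalg.norm(d),yaw/n)
rows(R,[(n,d,round(yaw/n,3))])
E
```

```text
t 11.65 j [0.71 0.66 0.22 0.13 1.43 0.37] p [547.6 671.6 528.5] tilt 48.3 az 50.5
 [ 0.8   0.15  0.58]
 [ 0.36  0.66 -0.67]]
yaw 1.399614487723251 T [510.6 372.5  31.4] d tool [-399.8 -397.7  141. ]
   [521. 555. 383.] [0.59 0.38 1.11 0.29 0.85 0.57] 0.0
   [494. 438. 237.] [0.41 0.33 1.64 0.76 0.52 0.41] 0.0
   [468. 321.  91.] [ 0.15  0.48  2.04  1.7   0.52 -0.35] 0.0
   [511. 373.  31.] [ 0.26  0.66  1.91  1.9   0.48 -0.49] 0.0
56.6265870139239 0.1399614487723251
[{"travel": [-0.04, -0.0398, 0.0051], "yaw": 0.14, "grip": 1}, {"travel": [-0.0451, -0.0338, 0.0051], "yaw": 0.14, "grip": 1}, {"travel": [-0.0494, -0.0272, 0.0051], "yaw": 0.14, "grip": 1}, {"travel": [-0.0527, -0.02, 0.0051], "yaw": 0.14, "grip": 1}, {"travel": [-0.055, -0.0125, 0.0051], "yaw": 0.14, "grip": 1}, {"travel": [-0.0562, -0.0047, 0.0051], "yaw": 0.14, "grip": 1}, {"travel": [-0.0563, 0.0032, 0.0051], "yaw": 0.14, "grip": 1}, {"travel": [-0.0553, 0.0111, 0.0051], "yaw": 0.14, "grip": 1}, {"travel": [-0.0532, 0.0187, 0.0051], "yaw": 0.14, "grip": 1}, {"travel": [-0.0501, 0.0259, 0.0051], "yaw": 0.14, "grip": 1}]
```

send_rows:
  targets:
    - {"travel":[-0.04,-0.0398,0.0051],"yaw":0.14,"grip":1}
    - {"travel":[-0.0451,-0.0338,0.0051],"yaw":0.14,"grip":1}
    - {"travel":[-0.0494,-0.0272,0.0051],"yaw":0.14,"grip":1}
    - {"travel":[-0.0527,-0.02,0.0051],"yaw":0.14,"grip":1}
    - {"travel":[-0.055,-0.0125,0.0051],"yaw":0.14,"grip":1}
    - {"travel":[-0.0562,-0.0047,0.0051],"yaw":0.14,"grip":1}
    - {"travel":[-0.0563,0.0032,0.0051],"yaw":0.14,"grip":1}
    - {"travel":[-0.0553,0.0111,0.0051],"yaw":0.14,"grip":1}
    - {"travel":[-0.0532,0.0187,0.0051],"yaw":0.14,"grip":1}
    - {"travel":[-0.0501,0.0259,0.0051],"yaw":0.14,"grip":1}

```text
time: 12.9
eef_pos: [489.5, 319.2, 107.1]
eef_rot: [-0.224, 0.873, 0.266, 0.341]
wrist_force: [0.7, 0.6, 0.1]
width: 85.2
finger_force: 0.0
```

```bash
python3 - <<'E'
from g2 import *
rows(R,[(6,(T-90*z-p)/6,round(yaw/6,3))])
E
```

```text
t 12.9 j [ 0.14  0.46  1.98  1.54  0.52 -0.22] p [489.5 319.2 107.1] tilt 48.2 az 50.3
[[ 0.62  0.62  0.48]
 [ 0.31 -0.76  0.57]
 [ 0.71 -0.21 -0.67]]
yaw 0.03446296197200077 T [510.7 372.5  31.3] d tool [-24.3 -11.4  91.2]
[{"travel": [-0.004, -0.0019, 0.0002], "yaw": 0.006, "grip": 1}, {"travel": [-0.0041, -0.0019, 0.0002], "yaw": 0.006, "grip": 1}, {"travel": [-0.0041, -0.0019, 0.0002], "yaw": 0.006, "grip": 1}, {"travel": [-0.0041, -0.0018, 0.0002], "yaw": 0.006, "grip": 1}, {"travel": [-0.0041, -0.0018, 0.0002], "yaw": 0.006, "grip": 1}, {"travel": [-0.0041, -0.0018, 0.0002], "yaw": 0.006, "grip": 1}]
```

send_rows:
  targets:
    - {"travel":[-0.008,-0.0038,0.003],"yaw":0.0115,"grip":1}
    - {"travel":[-0.008,-0.0038,0.003],"yaw":0.0115,"grip":1}
    - {"travel":[-0.008,-0.0038,0.003],"yaw":0.0115,"grip":1}
    - {"travel":[0,0,0.016],"yaw":0,"grip":1}
    - {"travel":[0,0,0.016],"yaw":0,"grip":1}
    - {"travel":[0,0,0.016],"yaw":0,"grip":1}
    - {"travel":[0,0,0.016],"yaw":0,"grip":1}
    - {"travel":[0,0,0.016],"yaw":0,"grip":1}
    - {"travel":[0,0,0],"yaw":0,"grip":1}
    - {"travel":[0,0,0],"yaw":0,"grip":1}

```text
time: 14.15
eef_pos: [508.3, 372.9, 32.2]
eef_rot: [-0.231, 0.878, 0.253, 0.335]
wrist_force: [-0.6, 0.9, -0.3]
width: 85.2
finger_force: 0.0
```

```bash
python3 - <<'E'
from g2 import *
p=eyes.grab_frame('wrist');a=cv2.resize(p['image'],(0,0),fx=.95,fy=.95)
q=eyes.grab_frame('side');b=cv2.resize(q['image'][150:290,190:320],None,fx=2,fy=2)
b=np.pad(b,((0,a.shape[0]-b.shape[0]),(0,0),(0,0)));cv2.imwrite('pics/g2.png',np.hstack([a,b])[:,:,::-1])
E
```

```text
t 14.15 j [ 0.26  0.66  1.91  1.89  0.47 -0.49] p [508.3 372.9  32.2] tilt 48.0 az 50.6
[[ 0.65  0.6   0.47]
 [ 0.29 -0.77  0.57]
 [ 0.7  -0.23 -0.67]]
yaw 0.0057181632077989075 T [510.6 372.5  31.3] d tool [0.7 1.9 1.4]
```

View pics/g2.png

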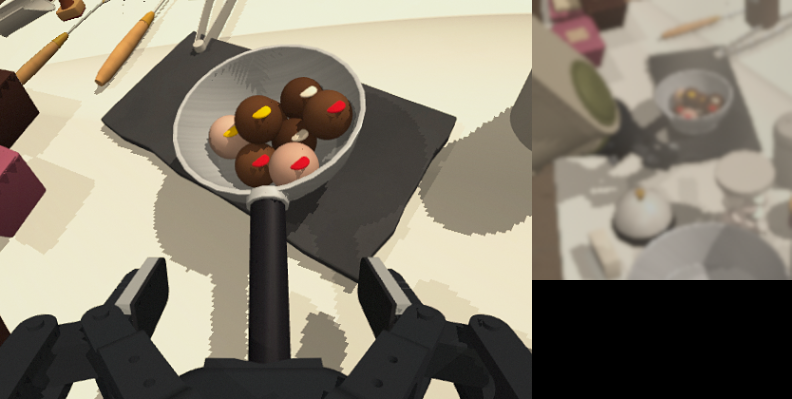

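The handle sits midway between the open pads (handle column 268; pads at 142 and 385), clear of the cup. Closing now.

send_rows:
  grip_force: 100
  targets:
    - {"travel":[0.0007,0.0019,0.0014],"yaw":0.005,"grip":0}
    - {"travel":[0,0,0],"yaw":0,"grip":0}
    - {"travel":[0,0,0],"yaw":0,"grip":0}
    - {"travel":[0,0,0],"yaw":0,"grip":0}
    - {"travel":[0,0,0],"yaw":0,"grip":0}
    - {"travel":[0,0,0],"yaw":0,"grip":0}
    - {"travel":[0,0,0],"yaw":0,"grip":0}
    - {"travel":[0,0,0],"yaw":0,"grip":0}
    - {"travel":[0,0,0],"yaw":0,"grip":0}
    - {"travel":[0,0,0],"yaw":0,"grip":0}

```text
time: 15.5
eef_pos: [510.7, 372.6, 31.4]
eef_rot: [-0.232, 0.878, 0.251, 0.335]
wrist_force: [-3.1, -2.2, 4.4]
width: 14.6
finger_force: 97.3
```

```bash
python3 - <<'E'
from g2 import *
print(s["width"],s["finger_force"],s["wrist_force"])
# pour path with + yaw
for psi in range(0,166,15):
    T2,R2,th,m,h2,pts=pour(G,np.radians(psi))
    if psi==0: j=s["joint_positions"]; j,e=ik(T2+[0,120,60],R2,j)
    j,e=ik(T2,R2,j)
    print(psi,"tip",th.round(),"mouth",np.degrees(np.arctan2(m[1],m[0])).round(),"TCP",T2.round(),"j",j,e.round(3),"zmin",pts[:,2].min().round(),"xmax",pts[:,0].max().round(),"h2",h2)
E
```

```text
t 15.5 j [ 0.26  0.66  1.91  1.89  0.48 -0.48] p [510.7 372.6  31.4] tilt 48.0 az 50.6
[[ 0.65  0.6   0.47]
 [ 0.29 -0.77  0.57]
 [ 0.7  -0.24 -0.67]]
yaw 0.0009248314454281653 T [510.6 372.5  31.3] d tool [-0.1  0.  -0. ]
14.559087598280431 97.331063747406 [-3.07 -2.19  4.38]
0 tip 0.0 mouth -0.0 TCP [414. -49. 149.] j [-0.93  0.3   2.06  0.88  1.22 -0.43] 0.0 zmin 126.0 xmax 531.0 h2 [0.79 0.61 0.  ]
15 tip 11.0 mouth -44.0 TCP [391.  53. 165.] j [-0.76  0.16  2.2   0.97  1.12 -0.09] 0.0 zmin 130.0 xmax 518.0 h2 [ 0.88  0.47 -0.06]
30 tip 22.0 mouth -50.0 TCP [392.  71. 184.] j [-0.71  0.11  2.18  0.96  1.13  0.27] 0.0 zmin 136.0 xmax 524.0 h2 [ 0.93  0.32 -0.15]
45 tip 33.0 mouth -55.0 TCP [399.  85. 204.] j [-0.65  0.07  2.13  0.96  1.14  0.64] 0.0 zmin 143.0 xmax 531.0 h2 [ 0.95  0.18 -0.26]
60 tip 44.0 mouth -60.0 TCP [410.  96. 224.] j [-0.59  0.04  2.08  0.95  1.15  1.  ] 0.0 zmin 151.0 xmax 539.0 h2 [ 0.92  0.06 -0.39]
75 tip 54.0 mouth -67.0 TCP [425. 103. 244.] j [-0.54  0.03  2.01  0.93  1.16  1.36] 0.0 zmin 159.0 xmax 548.0 h2 [ 0.85 -0.04 -0.52]
90 tip 63.0 mouth -73.0 TCP [443. 105. 262.] j [-0.5   0.04  1.94  0.92  1.17  1.7 ] 0.0 zmin 166.0 xmax 558.0 h2 [ 0.75 -0.11 -0.65]
105 tip 72.0 mouth -80.0 TCP [464. 103. 277.] j [-0.48  0.06  1.86  0.9   1.19  2.03] 0.0 zmin 170.0 xmax 566.0 h2 [ 0.62 -0.14 -0.77]
120 tip 80.0 mouth -89.0 TCP [484.  96. 289.] j [-0.47  0.08  1.79  0.89  1.21  2.33] 0.0 zmin 170.0 xmax 573.0 h2 [ 0.47 -0.14 -0.87]
135 tip 87.0 mouth -98.0 TCP [505.  85. 298.] j [-0.47  0.11  1.73  0.88  1.23  2.62] 0.0 zmin 170.0 xmax 577.0 h2 [ 0.32 -0.1  -0.94]
150 tip 92.0 mouth -108.0 TCP [524.  72. 302.] j [-0.48  0.15  1.68  0.88  1.25  2.88] 0.023 zmin 170.0 xmax 578.0 h2 [ 0.16 -0.02 -0.99]
165 tip 95.0 mouth -118.0 TCP [541.  58. 303.] j [-0.56  0.19  1.75  1.01  1.24  2.88] 0.48 zmin 170.0 xmax 582.0 h2 [ 0.02  0.09 -1.  ]
```

```bash
python3 - <<'E'
from g2 import *
T2,R2,*_=pour(G,np.radians(45),zl=200)
print("stage",T2)
up=np.array([0,0,190.]);a=p+up
j=check([(p+up/2,R),(a,R)],s["joint_positions"]);check(lerp(a,R,T2,np.radians(45),8),j)
d=T2-a;print(d)
L=[10,20,30,35,35,30,20,10]
Rn=rows(R,[(1,[0,0,k],0) for k in L]+[(1,d*.04,.03),(1,d*.08,.06)])
Rn=rows(Rn,[(1,d*.10,.08),(4,d*.12,.1),(1,d*.1,.08),(1,d*.08,.05),(1,d*.06,.03),(1,d*.04,.02),(1,d*.02,.01)])
E
```

```text
t 15.5 j [ 0.26  0.66  1.91  1.89  0.48 -0.48] p [510.7 372.6  31.4] tilt 48.0 az 50.6
[[ 0.65  0.6   0.47]
 [ 0.29 -0.77  0.57]
 [ 0.7  -0.24 -0.67]]
yaw 0.0009248314454281653 T [510.6 372.5  31.3] d tool [-0.1  0.  -0. ]
stage [398.73  85.19 233.84]
   [511. 373. 126.] [0.26 0.47 1.84 1.36 0.46 0.12] 0.0
   [511. 373. 221.] [0.26 0.31 1.72 0.92 0.58 0.62] 0.0
   [497. 337. 223.] [0.18 0.26 1.79 0.97 0.62 0.61] 0.0
   [483. 301. 224.] [0.1  0.22 1.85 1.   0.68 0.62] 0.0
   [469. 265. 226.] [-0.    0.17  1.91  1.02  0.74  0.63] 0.0
   [455. 229. 228.] [-0.11  0.13  1.96  1.02  0.82  0.65] 0.0
   [441. 193. 229.] [-0.23  0.09  2.    1.01  0.91  0.67] 0.0
   [427. 157. 231.] [-0.37  0.05  2.04  0.99  1.01  0.69] 0.0
   [413. 121. 232.] [-0.51  0.02  2.06  0.96  1.11  0.72] 0.0
   [399.  85. 234.] [-0.65  0.01  2.07  0.92  1.21  0.74] 0.0
[-111.94 -287.38   12.48]
[{"travel": [0.007, -0.0024, -0.0067], "yaw": 0, "grip": 1}, {"travel": [0.0141, -0.0048, -0.0134], "yaw": 0, "grip": 1}, {"travel": [0.0211, -0.0072, -0.0201], "yaw": 0, "grip": 1}, {"travel": [0.0246, -0.0084, -0.0234], "yaw
[... 323 characters left out ...]
 {"travel": [-0.0113, 0.0124, -0.0181], "yaw": 0.06, "grip": 1}]
[{"travel": [-0.0132, 0.0163, -0.0226], "yaw": 0.08, "grip": 1}, {"travel": [-0.0142, 0.0208, -0.0272], "yaw": 0.1, "grip": 1}, {"travel": [-0.0121, 0.0221, -0.0272], "yaw": 0.1, "grip": 1}, {"travel": [-0.0098, 0.0232, -0.0272], "yaw": 0.1, "grip": 1}, {"travel": [-0.0074, 0.0241, -0.0272], "yaw": 0.1, "grip": 1}, {"travel": [-0.0042, 0.0206, -0.0226], "yaw": 0.08, "grip": 1}, {"travel": [-0.002, 0.0167, -0.0181], "yaw": 0.05, "grip": 1}, {"travel": [-0.0009, 0.0126, -0.0136], "yaw": 0.03, "grip": 1}, {"travel": [-0.0003, 0.0084, -0.0091], "yaw": 0.02, "grip": 1}, {"travel": [-0.0001, 0.0042, -0.0045], "yaw": 0.01, "grip": 1}]
```

send_rows:
  targets:
    - {"travel":[0.007,-0.0024,-0.0067],"yaw":0,"grip":0}
    - {"travel":[0.0141,-0.0048,-0.0134],"yaw":0,"grip":0}
    - {"travel":[0.0211,-0.0072,-0.0201],"yaw":0,"grip":0}
    - {"travel":[0.0246,-0.0084,-0.0234],"yaw":0,"grip":0}
    - {"travel":[0.0246,-0.0084,-0.0234],"yaw":0,"grip":0}
    - {"travel":[0.0211,-0.0072,-0.0201],"yaw":0,"grip":0}
    - {"travel":[0.0141,-0.0048,-0.0134],"yaw":0,"grip":0}
    - {"travel":[0.007,-0.0024,-0.0067],"yaw":0,"grip":0}
    - {"travel":[-0.0058,0.006,-0.0091],"yaw":0.03,"grip":0}
    - {"travel":[-0.0113,0.0124,-0.0181],"yaw":0.06,"grip":0}

```text
time: 16.75
eef_pos: [496.1, 337.6, 221.5]
eef_rot: [-0.247, 0.889, 0.21, 0.323]
wrist_force: [-0.4, -0.1, -3.1]
width: 14.5
finger_force: 98.2
```

send_rows:
  targets:
    - {"travel":[-0.0132,0.0163,-0.0226],"yaw":0.08,"grip":0}
    - {"travel":[-0.0142,0.0208,-0.0272],"yaw":0.1,"grip":0}
    - {"travel":[-0.0121,0.0221,-0.0272],"yaw":0.1,"grip":0}
    - {"travel":[-0.0098,0.0232,-0.0272],"yaw":0.1,"grip":0}
    - {"travel":[-0.0074,0.0241,-0.0272],"yaw":0.1,"grip":0}
    - {"travel":[-0.0042,0.0206,-0.0226],"yaw":0.08,"grip":0}
    - {"travel":[-0.002,0.0167,-0.0181],"yaw":0.05,"grip":0}
    - {"travel":[-0.0009,0.0126,-0.0136],"yaw":0.03,"grip":0}
    - {"travel":[-0.0003,0.0084,-0.0091],"yaw":0.02,"grip":0}
    - {"travel":[-0.0001,0.0042,-0.0045],"yaw":0.01,"grip":0}

```text
time: 18.0
eef_pos: [398.1, 84.5, 233.4]
eef_rot: [-0.339, 0.909, -0.094, 0.225]
wrist_force: [-0.0, 0.5, -2.7]
width: 14.4
finger_force: 98.4
```

```bash
python3 - <<'E'
from g2 import *
# psi so far relative to upright grasp orientation
print("psi",np.degrees(-yaw),s["width"],s["wrist_force"])
pp=eyes.grab_frame('wrist');a=cv2.resize(pp['image'],(0,0),fx=.8,fy=.8)
q=eyes.grab_frame('side');b=cv2.resize(q['image'][150:360,180:350],None,fx=1.6,fy=1.6)
a=a[:336];b=b[:336];cv2.imwrite('pics/s1.png',np.hstack([a,b])[:,:,::-1])
E
```

```text
t 18.0 j [-0.65  0.01  2.08  0.92  1.21  0.71] p [398.1  84.5 233.4] tilt 48.0 az 50.6
[[ 0.88 -0.02  0.47]
 [-0.32 -0.75  0.57]
 [ 0.34 -0.66 -0.67]]
yaw -0.7624940873648989 T [510.6 372.5  31.3] d tool [-63.7 -85.5 353.7]
psi 43.687693109688176 14.353820261323378 [-0.01  0.53 -2.73]
```

View pics/s1.png

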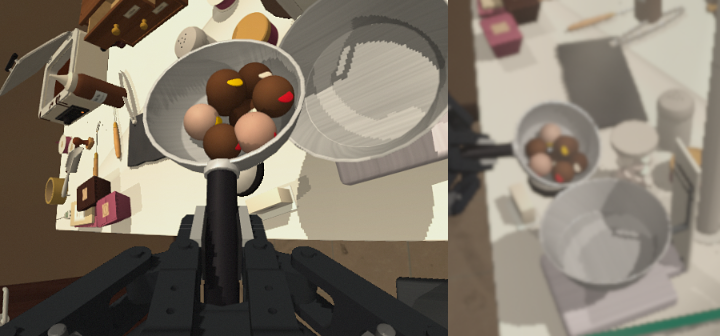

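The wrist view shows all the truffles in the cup (about (240,105)), tipped about 33°; the side view shows it just left of the empty bowl. Next I'll set up a sink gauge from the bowl's rim and get rows towards a 54° tip.

```bash
cat > w.py <<'E'
from g2 import *
import sys
def sink(q,arc):
    g=cv2.GaussianBlur(cv2.cvtColor(q["image"],cv2.COLOR_RGB2GRAY),(0,0),.8).astype(np.float32)
    a=np.radians(np.arange(*arc,2.));best=[]
    zs=np.arange(85,142,.5)
    for z_ in zs:
        f=lambda r:proj(q,np.c_[B[0]+r*np.cos(a),B[1]+r*np.sin(a),np.full(len(a),z_)]).astype(np.float32)
        S=lambda r:cv2.remap(g,f(r)[:,0][None],f(r)[:,1][None],cv2.INTER_LINEAR)[0]
        best.append(np.abs(np.mean(S(83.5)-S(77.5))))
    b=np.array(best);i=b.argmax();k=slice(max(i-6,0),i+7)
    c=np.polyfit(zs[k],b[k],2);return round(-c[1]/2/c[0],1),round(float(b.max()),1)
def gauge():
    q=eyes.grab_frame("side");t=eyes.grab_frame("top")
    print("rim z side",[sink(q,x) for x in((-150,-30),(-150,-90),(-90,-30))],"top",[sink(t,x) for x in((-120,30),(-60,60))])
    return q,t
def nxt(psi_from,psi_to,n,back=25,zl=170,hold=0):
    Rk,pk=R.copy(),p.copy();out=[]
    for k in range(1,n+1):
        ps=np.radians(psi_from+(psi_to-psi_from)*k/n);T2,R2,th,m,h2,pts=pour(G,ps,back,zl)
        if k<n or True:
            w=pk+(T2-pk)/(n-k+1) if k<n else T2
        dy=(psi_to-psi_from)/n
        out.append({"travel":[round(float(v)/1000,4) for v in Rk.T@(w-pk)],"yaw":round(np.radians(dy),3),"grip":0})
        pk=w;Rk=Rk@Ro.from_euler("z",np.radians(dy)).as_matrix()
    out+= [{"travel":[0,0,0],"yaw":0,"grip":0}]*(10-n)
    import json;print("tip",th.round(1));print(json.dumps(out))
psi=-np.degrees(yaw)
E
python3 - <<'E' | tail -4
from w import *
gauge();nxt(psi,72,8)
E
```

```text
yaw -0.7614363227545008 T [510.6 372.5  31.3] d tool [-63.7 -85.3 353.6]
rim z side [(np.float64(132.6), 20.3), (np.float64(133.3), 39.5), (np.float64(142.6), 19.3)] top [(np.float64(119.4), 35.9), (np.float64(119.2), 25.3)]
tip 51.8
[{"travel": [-0.0011, 0.002, 0.0025], "yaw": 0.062, "grip": 0}, {"travel": [-0.0006, 0.0013, 0.0025], "yaw": 0.062, "grip": 0}, {"travel": [-0.0001, 0.0004, 0.0024], "yaw": 0.062, "grip": 0}, {"travel": [0.0004, -0.0007, 0.0023], "yaw": 0.062, "grip": 0}, {"travel": [0.001, -0.0022, 0.0022], "yaw": 0.062, "grip": 0}, {"travel": [0.0017, -0.0041, 0.002], "yaw": 0.062, "grip": 0}, {"travel": [0.0026, -0.007, 0.0018], "yaw": 0.062, "grip": 0}, {"travel": [0.0044, -0.0128, 0.0013], "yaw": 0.062, "grip": 0}, {"travel": [0, 0, 0], "yaw": 0, "grip": 0}, {"travel": [0, 0, 0], "yaw": 0, "grip": 0}]
```

send_rows:
  targets:
    - {"travel":[-0.0011,0.002,0.0025],"yaw":0.062,"grip":0}
    - {"travel":[-0.0006,0.0013,0.0025],"yaw":0.062,"grip":0}
    - {"travel":[-0.0001,0.0004,0.0024],"yaw":0.062,"grip":0}
    - {"travel":[0.0004,-0.0007,0.0023],"yaw":0.062,"grip":0}
    - {"travel":[0.001,-0.0022,0.0022],"yaw":0.062,"grip":0}
    - {"travel":[0.0017,-0.0041,0.002],"yaw":0.062,"grip":0}
    - {"travel":[0.0026,-0.007,0.0018],"yaw":0.062,"grip":0}
    - {"travel":[0.0044,-0.0128,0.0013],"yaw":0.062,"grip":0}
    - {"travel":[0,0,0],"yaw":0,"grip":0}
    - {"travel":[0,0,0],"yaw":0,"grip":0}

```text
time: 19.45
eef_pos: [421.5, 102.9, 239.7]
eef_rot: [-0.384, 0.858, -0.312, 0.135]
wrist_force: [-0.2, -0.1, -2.1]
width: 15.0
finger_force: 98.4
```

```bash
python3 - <<'E' | tail -5
from w import *
print("psi",psi)
q,t=gauge();nxt(psi,84,5)
pp=eyes.grab_frame('wrist');a=cv2.resize(pp['image'],(0,0),fx=.8,fy=.8)[:336]
b=cv2.resize(q['image'][190:400,180:350],None,fx=1.6,fy=1.6)[:336];cv2.imwrite('pics/s2.png',np.hstack([a,b])[:,:,::-1])
E
```

```text
yaw -1.2529783962076646 T [510.6 372.5  31.3] d tool [-102.1  -21.2  336.4]
psi 71.79037392376985
rim z side [(np.float64(133.2), 19.3), (np.float64(134.0), 35.0), (np.float64(120.2), 16.9)] top [(np.float64(119.8), 37.4), (np.float64(119.5), 25.5)]
tip 59.7
[{"travel": [0.0004, -0.0007, -0.0002], "yaw": 0.043, "grip": 0}, {"travel": [0.0008, -0.0017, -0.0003], "yaw": 0.043, "grip": 0}, {"travel": [0.0012, -0.003, -0.0004], "yaw": 0.043, "grip": 0}, {"travel": [0.0018, -0.005, -0.0006], "yaw": 0.043, "grip": 0}, {"travel": [0.003, -0.009, -0.0009], "yaw": 0.043, "grip": 0}, {"travel": [0, 0, 0], "yaw": 0, "grip": 0}, {"travel": [0, 0, 0], "yaw": 0, "grip": 0}, {"travel": [0, 0, 0], "yaw": 0, "grip": 0}, {"travel": [0, 0, 0], "yaw": 0, "grip": 0}, {"travel": [0, 0, 0], "yaw": 0, "grip": 0}]
```

View pics/s2.png

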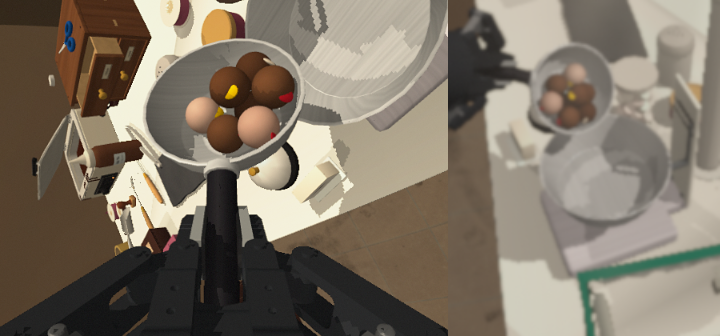

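All truffles are still in the cup (wrist view, about (240,105)), with its lip over the bowl and the bowl rim not moved. Tipping on in small steps.

send_rows:
  targets:
    - {"travel":[0.0014,-0.0038,-0.0005],"yaw":0.043,"grip":0}
    - {"travel":[0.0014,-0.0038,-0.0005],"yaw":0.043,"grip":0}
    - {"travel":[0.0014,-0.0038,-0.0005],"yaw":0.043,"grip":0}
    - {"travel":[0.0014,-0.0038,-0.0005],"yaw":0.043,"grip":0}
    - {"travel":[0.0014,-0.0038,-0.0005],"yaw":0.043,"grip":0}
    - {"travel":[0,0,0],"yaw":0,"grip":0}
    - {"travel":[0,0,0],"yaw":0,"grip":0}
    - {"travel":[0,0,0],"yaw":0,"grip":0}
    - {"travel":[0,0,0],"yaw":0,"grip":0}
    - {"travel":[0,0,0],"yaw":0,"grip":0}

```text
time: 20.85
eef_pos: [435.3, 104.9, 255.3]
eef_rot: [-0.396, 0.82, -0.403, 0.093]
wrist_force: [-0.6, 0.5, -2.9]
width: 14.7
finger_force: 98.2
```

```bash
sed -i 's|w=pk+(T2-pk)/(n-k+1) if k<n else T2|w=T2|' w.py; cat > step.py <<'E'
from w import *
print("psi",psi,"Fz",s["wrist_force"])
q,t=gauge()
pp=eyes.grab_frame('wrist');n=sys.argv[1]
cv2.imwrite(f'pics/w{n}.png',pp["image"][:,:,::-1]);cv2.imwrite(f'pics/sd{n}.png',q["image"][:,:,::-1]);cv2.imwrite(f'pics/tp{n}.png',t["image"][:,:,::-1])
for nm,im in(("wrist",pp),("side",q)):
    L=models.regions_of("truffle_0_c",im);print(nm,[(np.round(x["point"]).astype(int).tolist(),round(x["conf"],2)) for x in L])
nxt(psi,float(sys.argv[2]),int(sys.argv[3]))
E
python3 step.py 3 90 3 | tail -6
```

```text
psi 84.23574694548142 Fz [-0.6   0.52 -2.88]
rim z side [(np.float64(128.2), 18.3), (np.float64(116.0), 20.8), (np.float64(126.8), 24.9)] top [(np.float64(104.5), 41.0), (np.float64(103.8), 28.3)]
wrist [([287, 56], 0.59), ([343, 116], 0.5)]
side [([280, 256], 0.43), ([296, 242], 0.2)]
tip 63.4
[{"travel": [0.0017, -0.0034, 0.0002], "yaw": 0.034, "grip": 0}, {"travel": [0.0011, -0.0031, -0.0003], "yaw": 0.034, "grip": 0}, {"travel": [0.001, -0.0031, -0.0003], "yaw": 0.034, "grip": 0}, {"travel": [0, 0, 0], "yaw": 0, "grip": 0}, {"travel": [0, 0, 0], "yaw": 0, "grip": 0}, {"travel": [0, 0, 0], "yaw": 0, "grip": 0}, {"travel": [0, 0, 0], "yaw": 0, "grip": 0}, {"travel": [0, 0, 0], "yaw": 0, "grip": 0}, {"travel": [0, 0, 0], "yaw": 0, "grip": 0}, {"travel": [0, 0, 0], "yaw": 0, "grip": 0}]
```

```bash
python3 - <<'E' | tail -1
from w import *
q,t=gauge();w=cv2.imread('pics/w3.png')
W=lambda im,b,f:cv2.resize(im[b[1]:b[3],b[0]:b[2]],None,fx=f,fy=f,interpolation=cv2.INTER_CUBIC)
a=W(w,(140,0,560,260),.9);a=np.pad(a,((0,300-a.shape[0]),(0,0),(0,0)))[:300]
b=W(q["image"][:,:,::-1],(200,200,350,370),2.4)[:300];c=W(t["image"][:,:,::-1],(340,140,460,270),3.)[:300]
top=np.hstack([a,b]);bot=c;H=np.zeros((600,800,3),np.uint8);H[:300,:min(800,top.shape[1])]=top[:,:800];H[300:,:c.shape[1]]=c
H[300:,400:]=cv2.resize(t["image"][130:220,370:450,::-1],(400,300),interpolation=cv2.INTER_CUBIC)
cv2.imwrite('pics/v8.png',H)
E
```

```text
rim z side [(np.float64(130.0), 17.2), (np.float64(117.7), 19.9), (np.float64(129.0), 23.5)] top [(np.float64(105.3), 40.4), (np.float64(104.5), 27.7)]
```

View pics/v8.png

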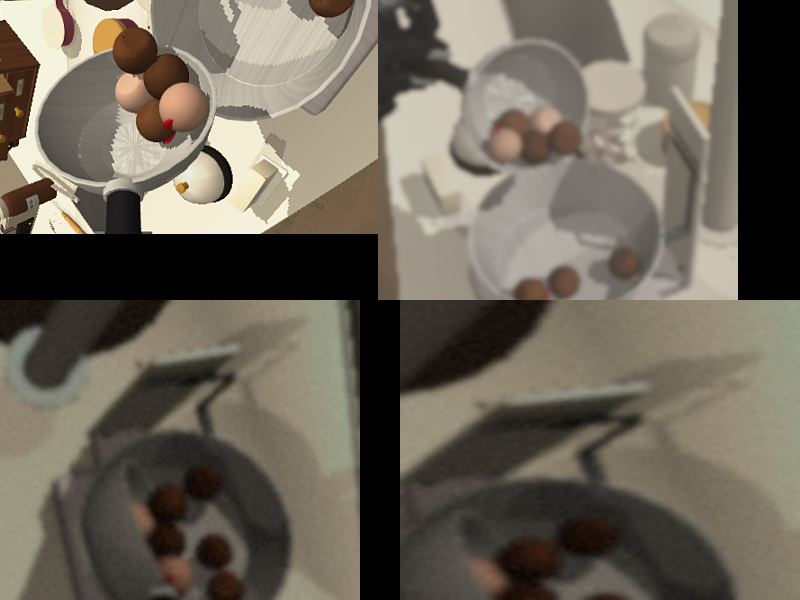

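The side view shows three dark truffles in the bowl, at about (530,288), (565,282) and (625,262), and five left in the cup at its lip. The rim has sunk about 16 mm. Two more are needed, so I'll tip on very slowly with the lip a little farther back.

```bash
sed -i 's/,back=25,zl=170,hold=0/,back=35,zl=170,hold=0/' w.py; python3 - <<'E' | tail -2
from w import *
nxt(psi,88,6)
E
```

```text
tip 62.2
[{"travel": [-0.0081, -0.0028, 0.0042], "yaw": 0.011, "grip": 0}, {"travel": [0.0004, -0.001, -0.0001], "yaw": 0.011, "grip": 0}, {"travel": [0.0004, -0.001, -0.0001], "yaw": 0.011, "grip": 0}, {"travel": [0.0004, -0.001, -0.0001], "yaw": 0.011, "grip": 0}, {"travel": [0.0004, -0.001, -0.0001], "yaw": 0.011, "grip": 0}, {"travel": [0.0004, -0.0011, -0.0001], "yaw": 0.011, "grip": 0}, {"travel": [0, 0, 0], "yaw": 0, "grip": 0}, {"travel": [0, 0, 0], "yaw": 0, "grip": 0}, {"travel": [0, 0, 0], "yaw": 0, "grip": 0}, {"travel": [0, 0, 0], "yaw": 0, "grip": 0}]
```

send_rows:
  targets:
    - {"travel":[-0.001,-0.0013,0.0006],"yaw":0.011,"grip":0}
    - {"travel":[-0.001,-0.0013,0.0006],"yaw":0.011,"grip":0}
    - {"travel":[-0.001,-0.0013,0.0006],"yaw":0.011,"grip":0}
    - {"travel":[-0.001,-0.0013,0.0006],"yaw":0.011,"grip":0}
    - {"travel":[-0.001,-0.0013,0.0006],"yaw":0.011,"grip":0}
    - {"travel":[-0.001,-0.0013,0.0006],"yaw":0.011,"grip":0}
    - {"travel":[0,0,0],"yaw":0,"grip":0}
    - {"travel":[0,0,0],"yaw":0,"grip":0}
    - {"travel":[0,0,0],"yaw":0,"grip":0}
    - {"travel":[0,0,0],"yaw":0,"grip":0}

```text
time: 22.45
eef_pos: [437.9, 114.1, 259.6]
eef_rot: [-0.399, 0.806, -0.43, 0.08]
wrist_force: [0.8, 0.3, -2.3]
width: 14.6
finger_force: 98.2
```

```bash
cat > q.py <<'E'
from w import *
print("t",s["time"],"psi",psi);q,t=gauge();nxt(psi,psi+4,6)
E
python3 q.py | tail -4
```

```text
t 22.45 psi 88.02586949652188
rim z side [(np.float64(129.7), 16.7), (np.float64(117.3), 20.3), (np.float64(128.6), 22.5)] top [(np.float64(105.2), 41.6), (np.float64(104.2), 28.0)]
tip 64.7
[{"travel": [-0.0001, -0.0012, 0.0003], "yaw": 0.012, "grip": 0}, {"travel": [0.0004, -0.0011, -0.0001], "yaw": 0.012, "grip": 0}, {"travel": [0.0004, -0.0011, -0.0001], "yaw": 0.012, "grip": 0}, {"travel": [0.0004, -0.0011, -0.0001], "yaw": 0.012, "grip": 0}, {"travel": [0.0004, -0.0011, -0.0001], "yaw": 0.012, "grip": 0}, {"travel": [0.0004, -0.0011, -0.0001], "yaw": 0.012, "grip": 0}, {"travel": [0, 0, 0], "yaw": 0, "grip": 0}, {"travel": [0, 0, 0], "yaw": 0, "grip": 0}, {"travel": [0, 0, 0], "yaw": 0, "grip": 0}, {"travel": [0, 0, 0], "yaw": 0, "grip": 0}]
```

send_rows:
  targets:
    - {"travel":[0.0004,-0.0011,-0.0001],"yaw":0.012,"grip":0}
    - {"travel":[0.0004,-0.0011,-0.0001],"yaw":0.012,"grip":0}
    - {"travel":[0.0004,-0.0011,-0.0001],"yaw":0.012,"grip":0}
    - {"travel":[0.0004,-0.0011,-0.0001],"yaw":0.012,"grip":0}
    - {"travel":[0.0004,-0.0011,-0.0001],"yaw":0.012,"grip":0}
    - {"travel":[0.0004,-0.0011,-0.0001],"yaw":0.012,"grip":0}
    - {"travel":[0,0,0],"yaw":0,"grip":0}
    - {"travel":[0,0,0],"yaw":0,"grip":0}
    - {"travel":[0,0,0],"yaw":0,"grip":0}
    - {"travel":[0,0,0],"yaw":0,"grip":0}

```text
time: 23.8
eef_pos: [443.3, 113.8, 264.1]
eef_rot: [-0.402, 0.79, -0.459, 0.065]
wrist_force: [-0.0, -0.7, -2.4]
width: 14.8
finger_force: 98.1
```

```bash
python3 q.py | tail -4
```

```text
t 23.8 psi 92.14509346431095
rim z side [(np.float64(129.7), 17.3), (np.float64(117.3), 21.1), (np.float64(128.6), 22.8)] top [(np.float64(105.3), 42.1), (np.float64(104.4), 27.8)]
tip 67.2
[{"travel": [-0.0002, -0.0015, 0.0005], "yaw": 0.012, "grip": 0}, {"travel": [0.0004, -0.0011, -0.0001], "yaw": 0.012, "grip": 0}, {"travel": [0.0004, -0.0011, -0.0001], "yaw": 0.012, "grip": 0}, {"travel": [0.0004, -0.0011, -0.0001], "yaw": 0.012, "grip": 0}, {"travel": [0.0004, -0.0011, -0.0001], "yaw": 0.012, "grip": 0}, {"travel": [0.0003, -0.0011, -0.0001], "yaw": 0.012, "grip": 0}, {"travel": [0, 0, 0], "yaw": 0, "grip": 0}, {"travel": [0, 0, 0], "yaw": 0, "grip": 0}, {"travel": [0, 0, 0], "yaw": 0, "grip": 0}, {"travel": [0, 0, 0], "yaw": 0, "grip": 0}]
```

send_rows:
  targets:
    - {"travel":[0.0004,-0.0012,0],"yaw":0.013,"grip":0}
    - {"travel":[0.0004,-0.0012,0],"yaw":0.013,"grip":0}
    - {"travel":[0.0004,-0.0012,0],"yaw":0.013,"grip":0}
    - {"travel":[0.0004,-0.0012,0],"yaw":0.013,"grip":0}
    - {"travel":[0.0004,-0.0012,0],"yaw":0.013,"grip":0}
    - {"travel":[0.0004,-0.0012,0],"yaw":0.013,"grip":0}
    - {"travel":[0,0,0],"yaw":0,"grip":0}
    - {"travel":[0,0,0],"yaw":0,"grip":0}
    - {"travel":[0,0,0],"yaw":0,"grip":0}
    - {"travel":[0,0,0],"yaw":0,"grip":0}

```text
time: 25.15
eef_pos: [449.6, 113.6, 268.4]
eef_rot: [-0.404, 0.771, -0.489, 0.05]
wrist_force: [-0.5, -0.4, -2.6]
width: 14.6
finger_force: 98.0
```

```bash
python3 q.py | tail -4
```

```text
t 25.15 psi 96.60868302895862
rim z side [(np.float64(117.9), 21.0), (np.float64(105.2), 22.7), (np.float64(116.4), 28.7)] top [(np.float64(93.3), 38.8), (np.float64(92.3), 28.8)]
tip 69.8
[{"travel": [-0.0002, -0.0017, 0.0], "yaw": 0.012, "grip": 0}, {"travel": [0.0003, -0.0011, -0.0001], "yaw": 0.012, "grip": 0}, {"travel": [0.0003, -0.0011, -0.0001], "yaw": 0.012, "grip": 0}, {"travel": [0.0003, -0.0011, -0.0001], "yaw": 0.012, "grip": 0}, {"travel": [0.0003, -0.0011, -0.0001], "yaw": 0.012, "grip": 0}, {"travel": [0.0003, -0.0011, -0.0001], "yaw": 0.012, "grip": 0}, {"travel": [0, 0, 0], "yaw": 0, "grip": 0}, {"travel": [0, 0, 0], "yaw": 0, "grip": 0}, {"travel": [0, 0, 0], "yaw": 0, "grip": 0}, {"travel": [0, 0, 0], "yaw": 0, "grip": 0}]
```

The bowl has now sunk about 27 mm, which is inside the band. Tipping back.

```bash
python3 - <<'E' | tail -4
from w import *
gauge();nxt(psi,47,10,zl=195)
E
```

```text
yaw -1.6862501595634418 T [510.6 372.5  31.3] d tool [-98.8  65.2 336.1]
rim z side [(np.float64(115.4), 21.2), (np.float64(102.6), 22.5), (np.float64(113.8), 28.0)] top [(np.float64(88.9), 38.3), (np.float64(87.9), 29.0)]
tip 34.5
[{"travel": [-0.0108, -0.0089, -0.0161], "yaw": -0.087, "grip": 0}, {"travel": [-0.0023, 0.0084, 0.0005], "yaw": -0.087, "grip": 0}, {"travel": [-0.0025, 0.0084, 0.0005], "yaw": -0.087, "grip": 0}, {"travel": [-0.0026, 0.0084, 0.0005], "yaw": -0.087, "grip": 0}, {"travel": [-0.0027, 0.0083, 0.0005], "yaw": -0.087, "grip": 0}, {"travel": [-0.0028, 0.0083, 0.0005], "yaw": -0.087, "grip": 0}, {"travel": [-0.0029, 0.0083, 0.0004], "yaw": -0.087, "grip": 0}, {"travel": [-0.003, 0.0082, 0.0004], "yaw": -0.087, "grip": 0}, {"travel": [-0.003, 0.0082, 0.0004], "yaw": -0.087, "grip": 0}, {"travel": [-0.0031, 0.0081, 0.0004], "yaw": -0.087, "grip": 0}]
```

send_rows:
  targets:
    - {"travel":[-0.0051,0.0027,-0.005],"yaw":-0.087,"grip":0}
    - {"travel":[-0.0054,0.0027,-0.005],"yaw":-0.087,"grip":0}
    - {"travel":[-0.0054,0.0027,-0.005],"yaw":-0.087,"grip":0}
    - {"travel":[-0.0026,0.0084,0.0005],"yaw":-0.087,"grip":0}
    - {"travel":[-0.0027,0.0083,0.0005],"yaw":-0.087,"grip":0}
    - {"travel":[-0.0028,0.0083,0.0005],"yaw":-0.087,"grip":0}
    - {"travel":[-0.0029,0.0083,0.0004],"yaw":-0.087,"grip":0}
    - {"travel":[-0.003,0.0082,0.0004],"yaw":-0.087,"grip":0}
    - {"travel":[-0.003,0.0082,0.0004],"yaw":-0.087,"grip":0}
    - {"travel":[-0.0031,0.0081,0.0004],"yaw":-0.087,"grip":0}

```text
time: 26.6
eef_pos: [392.7, 96.2, 231.2]
eef_rot: [-0.345, 0.906, -0.117, 0.216]
wrist_force: [-0.4, -0.3, -2.0]
width: 14.6
finger_force: 98.5
```

```bash
python3 - <<'E' | tail -3
from w import *
q,t=gauge();pp=eyes.grab_frame("wrist");print("psi",psi,s["time"])
W=lambda im,b,f:cv2.resize(im[b[1]:b[3],b[0]:b[2],::-1],None,fx=f,fy=f,interpolation=cv2.INTER_CUBIC)
H=np.zeros((600,800,3),np.uint8)
for (im,b,f),(x,y) in(((pp["image"],(140,0,560,300),.95),(0,0)),((q["image"],(200,210,350,350),2.1),(400,0)),((t["image"],(340,140,460,270),2.3),(0,300)),((t["image"],(370,140,450,215),4),(400,300))):
    c=W(im,b,f);H[y:y+300,x:x+400][:c.shape[0],:c.shape[1]]=c[:300,:400]
cv2.imwrite("pics/v9.png",H)
E
```

```text
yaw -0.8134721262723288 T [510.6 372.5  31.3] d tool [-58.2 -75.4 348. ]
rim z side [(np.float64(107.8), 29.2), (np.float64(95.7), 21.8), (np.float64(106.4), 39.9)] top [(np.float64(84.4), 37.7), (np.float64(84.9), 27.1)]
psi 46.60851958693761 26.6
```

View pics/v9.png

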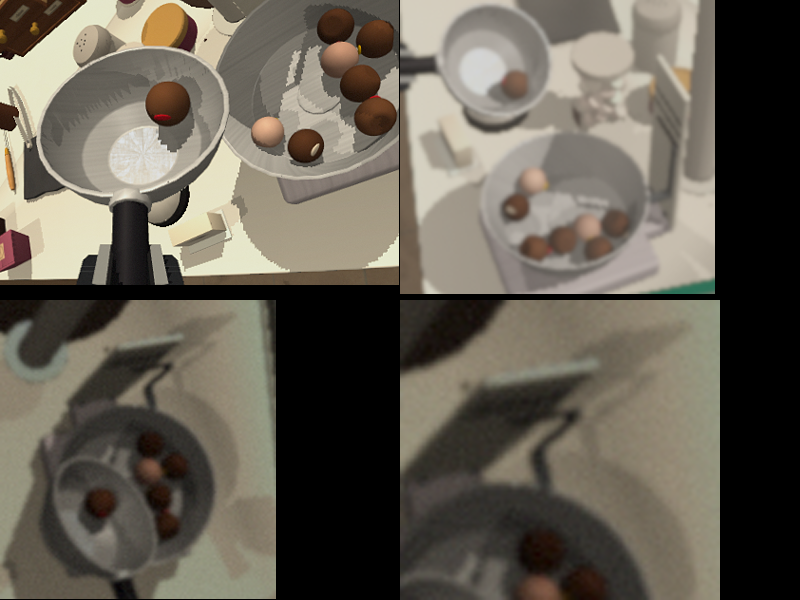

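That last step let four go at once: seven are in the bowl and one is in the cup (wrist view, (168,103)). The sink is about 37 mm, past the lower line. I'll set the cup down first, then use the free hand to lift truffles back from the bowl into the cup without touching the bowl.

```bash
python3 - <<'E' | tail -3
from w import *
print(p,yaw)
a=np.array([510.7,372.6,215.]);d=a-p;f=[.06,.1,.13,.13,.13,.13,.13,.1,.06,.03]
Rn=rows(R,[(1,d*k,round(yaw*k,3)) for k in f],0)
rows(Rn,[(1,[0,0,-k],0) for k in(25,35,40,35,25,15,8.5)],0)
E
```

```text
[392.9   96.19 231.31] -0.81892772681938
[{"travel": [-0.0001, -0.012, 0.0135], "yaw": -0.049, "grip": 0}, {"travel": [0.0007, -0.0199, 0.0225], "yaw": -0.082, "grip": 0}, {"travel": [0.0031, -0.0258, 0.0293], "yaw": -0.106, "grip": 0}, {"travel": [0.0058, -0.0253, 0.0293], "yaw": -0.106, "grip": 0}, {"travel": [0.0084, -0.0245, 0.0293], "yaw": -0.106, "grip": 0}, {"travel": [0.011, -0.0235, 0.0293], "yaw": -0.106, "grip": 0}, {"travel": [0.0134, -0.0222, 0.0293], "yaw": -0.106, "grip": 0}, {"travel": [0.0121, -0.0159, 0.0225], "yaw": -0.082, "grip": 0}, {"travel": [0.008, -0.0089, 0.0135], "yaw": -0.049, "grip": 0}, {"travel": [0.0042, -0.0043, 0.0068], "yaw": -0.025, "grip": 0}]
[{"travel": [-0.0176, 0.006, 0.0167], "yaw": 0, "grip": 0}, {"travel": [-0.0246, 0.0084, 0.0234], "yaw": 0, "grip": 0}, {"travel": [-0.0281, 0.0096, 0.0268], "yaw": 0, "grip": 0}, {"travel": [-0.0246, 0.0084, 0.0234], "yaw": 0, "grip": 0}, {"travel": [-0.0176, 0.006, 0.0167], "yaw": 0, "grip": 0}, {"travel": [-0.0106, 0.0036, 0.01], "yaw": 0, "grip": 0}, {"travel": [-0.006, 0.002, 0.0057], "yaw": 0, "grip": 0}]
```

send_rows:
  targets:
    - {"travel":[-0.0001,-0.012,0.0135],"yaw":-0.049,"grip":0}
    - {"travel":[0.0007,-0.0199,0.0225],"yaw":-0.082,"grip":0}
    - {"travel":[0.0031,-0.0258,0.0293],"yaw":-0.106,"grip":0}
    - {"travel":[0.0058,-0.0253,0.0293],"yaw":-0.106,"grip":0}
    - {"travel":[0.0084,-0.0245,0.0293],"yaw":-0.106,"grip":0}
    - {"travel":[0.011,-0.0235,0.0293],"yaw":-0.106,"grip":0}
    - {"travel":[0.0134,-0.0222,0.0293],"yaw":-0.106,"grip":0}
    - {"travel":[0.0121,-0.0159,0.0225],"yaw":-0.082,"grip":0}
    - {"travel":[0.008,-0.0089,0.0135],"yaw":-0.049,"grip":0}
    - {"travel":[0.0042,-0.0043,0.0068],"yaw":-0.025,"grip":0}

```text
time: 28.0
eef_pos: [510.2, 373.7, 214.8]
eef_rot: [-0.232, 0.878, 0.251, 0.334]
wrist_force: [-0.0, 0.4, -2.2]
width: 14.7
finger_force: 98.4
```

send_rows:
  targets:
    - {"travel":[-0.0176,0.006,0.0167],"yaw":0,"grip":0}
    - {"travel":[-0.0246,0.0084,0.0234],"yaw":0,"grip":0}
    - {"travel":[-0.0281,0.0096,0.0268],"yaw":0,"grip":0}
    - {"travel":[-0.0246,0.0084,0.0234],"yaw":0,"grip":0}
    - {"travel":[-0.0176,0.006,0.0167],"yaw":0,"grip":0}
    - {"travel":[-0.0088,0.003,0.0084],"yaw":0,"grip":0}
    - {"travel":[-0.0035,0.0012,0.0033],"yaw":0,"grip":0}
    - {"travel":[0,0,0],"yaw":0,"grip":0}

```text
validation failed for argument at $.ta...
```

send_rows:
  targets:
    - {"travel":[-0.0176,0.006,0.0167],"yaw":0,"grip":0}
    - {"travel":[-0.0246,0.0084,0.0234],"yaw":0,"grip":0}
    - {"travel":[-0.0281,0.0096,0.0268],"yaw":0,"grip":0}
    - {"travel":[-0.0246,0.0084,0.0234],"yaw":0,"grip":0}
    - {"travel":[-0.0176,0.006,0.0167],"yaw":0,"grip":0}
    - {"travel":[-0.0088,0.003,0.0084],"yaw":0,"grip":0}
    - {"travel":[-0.0035,0.0012,0.0033],"yaw":0,"grip":0}
    - {"travel":[-0.0025,0.0009,0.0024],"yaw":0,"grip":0}
    - {"travel":[-0.0014,0.0005,0.0013],"yaw":0,"grip":0}
    - {"travel":[0,0,0],"yaw":0,"grip":0}

```text
time: 29.25
eef_pos: [510.6, 372.9, 32.3]
eef_rot: [-0.231, 0.878, 0.251, 0.335]
wrist_force: [-0.6, -0.3, -1.5]
width: 14.7
finger_force: 98.7
```

```bash
cat > tr.py <<'E'
from w import *
q,t=gauge();print(s["wrist_force"],s["time"])
zb=float(sys.argv[1]) if len(sys.argv)>1 else 65.
for nm,im in(("side",q),("top",t)):
    for x in models.regions_of("truffle_0_c",im):
        pt=np.array(x["point"]);print(nm,pt.round(),round(x["conf"],2),int(x["pixels"].sum()),atz(im,[pt],zb)[0].round())
cv2.imwrite("pics/T.png",t["image"][:,:,::-1]);cv2.imwrite("pics/S.png",q["image"][:,:,::-1])
# blob search: dark/pink truffles vs grey bowl by saturation
for nm,im in(("side",q),("top",t)):
    hsv=cv2.cvtColor(im["image"],cv2.COLOR_RGB2HSV);m=np.zeros((420,560),np.uint8)
    cv2.fillConvexPoly(m,cv2.convexHull(proj(im,np.c_[B[0]+76*np.cos(np.linspace(0,6.3,40)),B[1]+76*np.sin(np.linspace(0,6.3,40)),np.full(40,96.)]).astype(np.int32)),1)
    b=((hsv[:,:,1]>(70 if nm=="side" else 80))&(m>0)).astype(np.uint8);n,l,st_,c=cv2.connectedComponentsWithStats(b)
    for i in range(1,n):
        if st_[i,4]>15:print(nm,"blob",c[i].round(1),st_[i],atz(im,[c[i]],zb)[0].round())
E
python3 tr.py | tail -32
```

```text
t 29.25 j [ 0.26  0.66  1.91  1.89  0.47 -0.47] p [510.6 372.9  32.3] tilt 48.1 az 50.6
[[ 0.65  0.6   0.47]
 [ 0.29 -0.77  0.57]
 [ 0.7  -0.24 -0.67]]
yaw 0.0007305006841974355 T [510.6 372.5  31.3] d tool [-0.8  0.5  0.4]
rim z side [(np.float64(108.3), 25.5), (np.float64(96.1), 22.8), (np.float64(106.2), 37.2)] top [(np.float64(84.7), 39.7), (np.float64(84.6), 26.6)]
[-0.58 -0.32 -1.54] 29.25
side [296. 329.] 0.64 144 [545. -16.  65.]
side blob [263.  297.2] [258 292  13  10  50] [495.  73.  65.]
side blob [255.8 307.8] [250 303  11  11  85] [476.  50.  65.]
side blob [284.3 322.8] [257 311  52  23 535] [526.   2.  65.]
top blob [409.  218.4] [398 197  25  47 537] [527.  -3.  65.]
top blob [376.7 232.2] [371 227  12  12  95] [496.  74.  65.]
top blob [389.7 241.5] [384 237  11  10  80] [474.  46.  65.]
```

The cup is back in its place on the slate. To pick from the bowl, the hand must be upright again, so I'll model how the arm gives way past its limits and choose the push that takes the lean out fastest.

```bash
cat > sim.py <<'E'
from k import *
def rowstep(j,p,R,d_world,yaw,w):
    pt=p+d_world;Rt=R@Ro.from_euler("z",yaw).as_matrix()
    def f(x):
        q,S=fk(x,KP);return np.r_[(q-pt)/100,w*Ro.from_matrix(S.T@Rt).as_rotvec()]
    o=least_squares(f,np.clip(j,LO+1e-4,HI-1e-4),bounds=(LO,HI),max_nfev=60).x
    dj=np.clip(o-j,-np.array([2.39,2.39,3.14,3.14,3.14,3.14])*.7/8,np.array([2.39,2.39,3.14,3.14,3.14,3.14])*.7/8)
    j=j+dj;q,S=fk(j,KP);return j,q,S
tilt=lambda R:np.degrees(np.arccos(-R[2,2]))
if __name__=="__main__":
    np.set_printoptions(precision=2,suppress=True)
    for w in(.3,1,2,4):
        j=np.array([.691,.411,.902,.135,1.129,-.424]);p,R=fk(j,KP)
        for _ in range(6): j,p,R=rowstep(j,p,R,R@np.array([-13.3,58.5,0]),0,w)
        print("cal",w,tilt(R),p)
    s,p0,R0=st();j0=np.array(s["joint_positions"]);z0=R0[:,2]
    az=np.arctan2(z0[1],z0[0])
    for w in(1.,2.):
        for daz in(180,150,210):
          for el in(-30,0,30,60,90):
            j=j0.copy();p,R=fk(j,KP);
            for _ in range(3): j,p,R=rowstep(j,p,R,-55*R[:,2],0,w)
            a=az+np.radians(daz);e=np.radians(el);d=60*np.array([np.cos(e)*np.cos(a),np.cos(e)*np.sin(a),np.sin(e)]);tr=[]
            for k in range(24):
                j,p,R=rowstep(j,p,R,d,0,w)
                if k%6==5:tr.append(round(tilt(R)))
            print(w,daz,el,tr,p.round(),j)
E
python3 sim.py
```

```text
cal 0.3 84.72033490737077 [624.   760.04 607.68]
cal 1 76.62958645394977 [613.95 748.05 585.67]
cal 2 63.775727427518206 [595.83 726.48 543.21]
cal 4 47.84493792784555 [569.9  695.57 484.44]
1.0 180 -30 [40, 40, 40, 17] [-312. -627. -570.] [-2.12  1.91  0.22 -0.22  1.22 -1.05]
1.0 180 0 [43, 42, 42, 40] [-546. -647.  145.] [-2.21  1.12  0.22 -0.72  1.76 -2.5 ]
1.0 180 30 [34, 28, 28, 67] [-418. -492.  761.] [-2.2   0.37  0.22 -0.71  1.54 -2.19]
1.0 180 60 [48, 42, 101, 166] [   3. -290. 1228.] [-2.23  0.05  0.22  2.29  0.32  1.98]
1.0 180 90 [49, 63, 135, 159] [ 318.  208. 1205.] [0.14 0.1  0.22 1.6  0.17 0.73]
1.0 150 -30 [16, 57, 71, 71] [-656.  -24. -504.] [2.72 1.94 1.14 2.35 1.21 1.4 ]
1.0 150 0 [24, 13, 51, 77] [-370. -113.  300.] [ 1.34 -0.89  2.48  1.3   2.07  2.83]
1.0 150 30 [31, 28, 43, 100] [-518. -203.  850.] [ 0.13 -0.89  0.22 -1.42  1.48 -0.16]
1.0 150 60 [48, 27, 93, 163] [ -86.  129. 1249.] [ 0.56 -0.28  0.22  0.43  0.36  1.26]
1.0 150 90 [49, 63, 135, 159] [ 318.  208. 1205.] [0.14 0.1  0.22 1.6  0.17 0.73]
1.0 210 -30 [48, 48, 53, 37] [ 219. -851. -559.] [-1.56  1.
[... 947 characters left out ...]
 1.01  2.    2.81]
2.0 150 30 [36, 32, 35, 74] [-428. -184.  735.] [ 0.17 -0.89  0.22 -1.42  2.06 -0.05]
2.0 150 60 [48, 37, 78, 125] [ -98.  131. 1127.] [ 0.63 -0.44  0.22  0.2   1.19  1.74]
2.0 150 90 [49, 59, 106, 147] [ 332.  228. 1190.] [0.11 0.07 0.22 0.96 0.35 1.4 ]
2.0 210 -30 [48, 48, 53, 30] [ 211. -789. -528.] [-1.61  1.89  0.22  0.61  1.04 -0.65]
2.0 210 0 [48, 48, 45, 51] [ 185. -966.  106.] [-1.69  1.21  0.22  0.82  1.38 -0.29]
2.0 210 30 [48, 48, 64, 94] [ 218. -773.  698.] [-1.78  0.69  0.22  1.56  1.43  0.59]
2.0 210 60 [48, 50, 91, 135] [ 279. -330. 1117.] [-1.63  0.2   0.22  2.09  0.93  1.49]
2.0 210 90 [49, 59, 106, 147] [ 332.  228. 1190.] [0.11 0.07 0.22 0.96 0.35 1.4 ]
```

```bash
nproc; cat > srch.py <<'E'
import sys,pickle
from sim import *
from multiprocessing import Pool
s,p0,R0=st();j0=np.array(s["joint_positions"])
def run(seq,w=4,n=8,full=False):
    j=j0.copy();p,R=fk(j,KP);log=[]
    for _ in range(3): j,p,R=rowstep(j,p,R,-55*R[:,2],0,w)
    best=(99,0)
    for a,e,y in seq:
        d=58*np.array([np.cos(e)*np.cos(a),np.cos(e)*np.sin(a),np.sin(e)])
        for k in range(n):
            j,p,R=rowstep(j,p,R,d,y,w);log.append((p.round(),tilt(R).round(1),j.round(2)))
            el=fk(np.r_[j[:3],0,0,0],KP)[0]
            wr=p-257*R[:,2]
            ok=np.hypot(*p[:2])>230 and np.hypot(*wr[:2])>150 and p[2]>110 and p[1]>-60 and p[0]>-150 and not(p[0]>550 and p[1]<200)
            if not ok: return (best,log) if full else best
            best=min(best,(round(tilt(R),1),len(log)))
    return (best,log) if full else best
def job(seed):
    g=np.random.default_rng(seed)
    seq=[(g.uniform(-np.pi,np.pi),g.uniform(-.9,1.2),g.choice([0,0,.15,-.15])) for _ in range(3)]
    return run(seq),seq
if __name__=="__main__":
    with Pool() as P: r_=P.map(job,range(int(sys.argv[1])),chunksize=4)
    r_.sort(key=lambda x:x[0]);pickle.dump(r_[:20],open("best.pkl","wb"))
    for b,q in r_[:10]:print(b,[tuple(np.round([np.degrees(x[0]),np.degrees(x[1]),x[2]],2)) for x in q])
E
sed -i 's/max_nfev=60/max_nfev=15/' sim.py; export OMP_NUM_THREADS=1; time timeout 300 python3 srch.py 700
```

```text
4
(np.float64(37.3), 16) [(np.float64(155.36), np.float64(31.72), np.float64(0.0)), (np.float64(-147.99), np.float64(12.61), np.float64(0.15)), (np.float64(-154.47), np.float64(9.0), np.float64(0.0))]
(np.float64(38.9), 13) [(np.float64(126.63), np.float64(7.83), np.float64(0.0)), (np.float64(-115.34), np.float64(-39.44), np.float64(0.0)), (np.float64(100.89), np.float64(43.05), np.float64(0.15))]
(np.float64(39.0), 5) [(np.float64(-159.09), np.float64(-15.37), np.float64(0.0)), (np.float64(129.45), np.float64(65.12), np.float64(0.0)), (np.float64(125.62), np.float64(66.44), np.float64(0.0))]
(np.float64(40.6), 5) [(np.float64(-154.0), np.float64(-13.35), np.float64(-0.15)), (np.float64(118.52), np.float64(20.64), np.float64(-0.15)), (np.float64(80.59), np.float64(-14.32), np.float64(0.15))]
(np.float64(41.7), 6) [(np.float64(-140.61), np.float64(-13.32), np.float64(-0.15)), (np.float64(-5.35), np.float64(48.36), np.float64(0.0)), (np.float64(-152.67), np.float64(57.78), np.float64(-0.15))]
(np.float64(42.7), 5) [(np.float64(-128.41), np.float64(22.67), np.float64(0.0)), (np.float64(
[... 239 characters left out ...]
, (np.float64(119.58), np.float64(28.6), np.float64(-0.15))]
(np.float64(43.2), 24) [(np.float64(148.22), np.float64(49.69), np.float64(-0.15)), (np.float64(90.98), np.float64(-48.6), np.float64(0.0)), (np.float64(-85.9), np.float64(13.36), np.float64(-0.15))]
(np.float64(43.3), 13) [(np.float64(150.84), np.float64(48.48), np.float64(0.0)), (np.float64(110.28), np.float64(65.29), np.float64(0.15)), (np.float64(42.96), np.float64(43.07), np.float64(0.15))]
(np.float64(43.5), 9) [(np.float64(174.78), np.float64(13.79), np.float64(0.0)), (np.float64(-23.47), np.float64(28.23), np.float64(0.0)), (np.float64(-159.57), np.float64(65.39), np.float64(0.0))]
real	0m12.949s
user	0m49.015s
sys	0m0.167s
```

```bash
python3 - <<'E'
s=open('srch.py').read()
s=s.replace("np.hypot(*p[:2])>230 and np.hypot(*wr[:2])>150 and p[2]>110","np.hypot(*p[:2])>175 and np.hypot(*wr[:2])>150 and p[2]>(60 if p[0]<320 else 115)")
s=s.replace("g.uniform(-np.pi,np.pi),g.uniform(-.9,1.2)","g.uniform(2.,5.),g.uniform(-1.3,.7)")
open('srch.py','w').write(s)
E
export OMP_NUM_THREADS=1; timeout 400 python3 srch.py 4000; python3 - <<'E'
import pickle;from srch import *
np.set_printoptions(precision=2,suppress=True)
b=pickle.load(open("best.pkl","rb"))
(q,n),log=run(b[0][1],full=True)
for l in log[:n]:print(*l)
E
```

```text
(np.float64(19.2), 21) [(np.float64(171.99), np.float64(40.11), np.float64(0.15)), (np.float64(160.25), np.float64(-26.66), np.float64(0.0)), (np.float64(253.76), np.float64(-71.7), np.float64(0.15))]
(np.float64(21.3), 14) [(np.float64(158.63), np.float64(11.08), np.float64(0.15)), (np.float64(275.91), np.float64(-44.16), np.float64(0.15)), (np.float64(161.06), np.float64(26.62), np.float64(-0.15))]
(np.float64(21.7), 19) [(np.float64(165.99), np.float64(34.25), np.float64(0.15)), (np.float64(211.27), np.float64(-69.83), np.float64(0.0)), (np.float64(176.91), np.float64(-38.88), np.float64(0.0))]
(np.float64(23.9), 19) [(np.float64(173.4), np.float64(40.1), np.float64(0.0)), (np.float64(186.45), np.float64(-30.48), np.float64(0.0)), (np.float64(171.5), np.float64(-43.54), np.float64(0.0))]
(np.float64(24.2), 12) [(np.float64(175.55), np.float64(16.15), np.float64(-0.15)), (np.float64(218.42), np.float64(-61.37), np.float64(0.15)), (np.float64(148.46), np.float64(-3.48), np.float64(0.0))]
(np.float64(24.6), 13) [(np.float64(184.15), np.float64(-13.58), np.float64(-0.15)), (np.float64
[... 1470 characters left out ...]
.39 -0.27  1.8  -0.65  1.07  2.61]
[ 36. 350. 362.] 47.8 [ 1.6  -0.18  1.81 -0.77  1.13  2.87]
[  6. 368. 350.] 45.0 [ 1.67 -0.12  1.77 -0.74  1.16  2.88]
[-25. 387. 338.] 42.2 [ 1.73 -0.06  1.73 -0.7   1.18  2.88]
[-58. 409. 325.] 39.5 [ 1.79  0.01  1.68 -0.66  1.2   2.88]
[-94. 431. 310.] 37.0 [ 1.84  0.08  1.62 -0.63  1.22  2.88]
[-131.  454.  295.] 34.8 [ 1.89  0.16  1.56 -0.6   1.24  2.88]
[-110.  445.  258.] 30.0 [ 1.8   0.14  1.66 -0.5   1.11  2.88]
[-90. 433. 217.] 25.8 [ 1.7   0.13  1.78 -0.41  0.97  2.88]
[-73. 418. 171.] 22.4 [ 1.6   0.14  1.91 -0.32  0.8   2.88]
[-60. 400. 122.] 20.2 [ 1.51  0.18  2.04 -0.23  0.6   2.88]
[-53. 382.  71.] 19.2 [ 1.43  0.26  2.18 -0.14  0.37  2.88]
```

```bash
ls -l --time-sort=yes -r --time-style=full-iso pics/top0.png h.py | awk '{print $7,$9}'; date; python3 - <<'E'
s=open('srch.py').read()
s=s.replace("d=58*np","d=m*np").replace("for a,e,y in seq","for a,e,y,m in seq")
i=s.index("    seq=[");j=s.index("    return run(seq),seq")
s=s[:i]+"    y=g.choice([.18,-.18]);seq=[(g.uniform(-np.pi,np.pi),g.uniform(-1.,1.),y,g.uniform(0,55)) for _ in range(4)]\n"+s[j:]
s=s.replace("np.round([np.degrees(x[0]),np.degrees(x[1]),x[2]],2)","np.round([np.degrees(x[0]),np.degrees(x[1]),x[2],x[3]],1)")
open('srch.py','w').write(s)
E
export OMP_NUM_THREADS=1; timeout 200 python3 srch.py 5000 | sed 's/np.float64//g'; python3 - <<'E'
import pickle;from srch import *
np.set_printoptions(precision=2,suppress=True)
b=pickle.load(open("best.pkl","rb"))
for w in(2,4,6):
    (q,n),log=run(b[0][1],full=True,w=w);print(w,q)
    if w==4:
        for l in log[:n:3]:print(*l)
E
date
```

```text
Tue Dec  1 04:15:32 UTC 2026
((7.5), 25) [((-86.0), (29.7), (-0.2), (42.1)), ((151.3), (-51.2), (-0.2), (0.6)), ((-108.1), (-55.5), (-0.2), (51.1)), ((165.7), (-30.3), (-0.2), (6.0))]
((8.7), 27) [((-106.1), (31.5), (-0.2), (27.1)), ((-105.6), (-33.5), (-0.2), (25.7)), ((-147.4), (15.5), (-0.2), (23.0)), ((-156.4), (14.7), (-0.2), (29.1))]
((9.3), 24) [((-158.9), (18.8), (-0.2), (9.6)), ((-137.4), (-36.2), (-0.2), (28.5)), ((-77.2), (-28.3), (-0.2), (26.3)), ((8.1), (-50.2), (-0.2), (16.0))]
((10.6), 24) [((-98.5), (3.8), (-0.2), (29.5)), ((57.0), (-6.0), (-0.2), (3.0)), ((-125.8), (-26.0), (-0.2), (38.2)), ((-111.8), (-46.3), (-0.2), (18.8))]
((11.5), 24) [((-78.7), (49.8), (-0.2), (2.7)), ((-113.9), (-34.0), (-0.2), (13.1)), ((-98.9), (11.0), (-0.2), (54.5)), ((32.0), (-13.3), (-0.2), (24.2))]
((12.3), 23) [((-153.9), (40.9), (-0.2), (8.4)), ((-139.2), (-29.6), (-0.2), (21.3)), ((-87.4), (-22.6), (-0.2), (46.0)), ((-83.7), (-37.8), (-0.2), (5.0))]
((12.7), 24) [((-109.4), (7.3), (-0.2), (35.0)), ((51.4), (-0.8), (-0.2), (4.1)), ((-136.3), (-28.5), (-0.2), (37.2)), ((-120.7), (56.2)
[... 449 characters left out ...]
(-74.0), (22.8), (-0.2), (30.8))]
2 34.4
4 7.5
[435. 242. 163.] 48.0 [-0.08  0.23  2.1   1.27  0.69 -0.24]
[443. 132. 226.] 48.0 [-0.42  0.09  2.01  0.98  1.04 -0.66]
[450.  23. 288.] 48.0 [-0.7   0.06  1.83  0.86  1.38 -1.18]
[452. -13. 308.] 48.0 [-0.78  0.06  1.76  0.84  1.47 -1.72]
[451. -13. 307.] 48.0 [-0.78  0.06  1.76  0.84  1.47 -2.26]
[450. -12. 305.] 48.0 [-0.78  0.06  1.77  0.84  1.47 -2.81]
[490. -30. 264.] 33.4 [-0.62  0.17  1.63  0.6   1.35 -2.88]
[524. -27. 192.] 16.9 [-0.42  0.3   1.57  0.3   1.18 -2.88]
[529.  -6. 116.] 7.5 [-0.23  0.42  1.62 -0.02  0.97 -2.88]
6 34.9
Tue Dec  1 04:17:29 UTC 2026ls: unrecognized option '--time-sort=yes'
Try 'ls --help' for more information.
```

```bash
stat -c '%y %n' pics/top0.png; date; cat > un.py <<'E'
from sim import *
np.set_printoptions(precision=2,suppress=True)
s,p0,R0=st();j0=np.array(s["joint_positions"])
def go(j,p,R,tgt,n,y,w):
    d=(tgt-p)/n
    for _ in range(n): j,p,R=rowstep(j,p,R,d,y,w)
    return j,p,R
if __name__=="__main__":
  for W in([440,100,330],[430,150,300],[400,200,300],[470,0,300],[380,150,350]):
    for w in(2,4,6):
        j=j0.copy();p,R=fk(j,KP)
        for _ in range(3): j,p,R=rowstep(j,p,R,-50*R[:,2],0,w)
        j,p,R=go(j,p,R,np.array(W,float),13,-.18,w);W0=p.copy();o=[]
        for k in range(16):
            j,p,R=rowstep(j,p,R,W0-p,-.18,w);o.append(int(tilt(R)))
            if k==7:pass
        print(W,w,o,p.round(),j)
E
python3 un.py
```

```text
2026-12-01 03:56:38.413758981 +0000 pics/top0.png
Tue Dec  1 04:17:46 UTC 2026
[440, 100, 330] 2 [48, 48, 48, 48, 46, 42, 37, 32, 28, 25, 23, 22, 23, 25, 28, 32] [438. 108. 326.] [ 0.21  0.03  1.61 -0.45  1.14 -2.88]
[440, 100, 330] 4 [48, 48, 48, 48, 47, 43, 39, 35, 31, 28, 25, 24, 25, 27, 30, 34] [433. 128. 315.] [ 0.25  0.01  1.66 -0.46  1.06 -2.88]
[440, 100, 330] 6 [48, 48, 48, 48, 47, 45, 41, 38, 34, 31, 29, 28, 28, 30, 33, 36] [422. 156. 299.] [ 0.3   0.    1.74 -0.47  0.93 -2.88]
[430, 150, 300] 2 [48, 48, 48, 48, 47, 42, 38, 34, 30, 28, 26, 25, 26, 29, 32, 35] [428. 156. 296.] [ 0.32  0.03  1.71 -0.51  0.98 -2.88]
[430, 150, 300] 4 [48, 48, 48, 48, 47, 44, 40, 36, 33, 30, 28, 28, 28, 30, 33, 37] [422. 172. 286.] [ 0.35  0.03  1.76 -0.52  0.9  -2.88]
[430, 150, 300] 6 [48, 48, 48, 48, 47, 45, 42, 39, 35, 33, 31, 30, 31, 33, 35, 38] [412. 193. 271.] [ 0.38  0.02  1.83 -0.52  0.78 -2.88]
[400, 200, 300] 2 [48, 48, 48, 48, 48, 45, 41, 38, 34, 32, 31, 30, 31, 33, 35, 39] [398. 205. 297.] [ 0.44 -0.01  1.78 -0.53  0.87 -2.88]
[400, 200, 300] 4 [48, 48, 48, 48, 48, 46, 43, 39, 36, 
[... 342 characters left out ...]
7  1.28 -2.88]
[470, 0, 300] 4 [48, 48, 48, 46, 43, 38, 34, 29, 24, 20, 16, 14, 15, 17, 21, 25] [468.  33. 285.] [ 0.01  0.12  1.57 -0.38  1.19 -2.88]
[470, 0, 300] 6 [48, 48, 48, 47, 44, 41, 37, 32, 28, 24, 20, 18, 18, 20, 24, 28] [461.  66. 267.] [ 0.08  0.1   1.67 -0.4   1.05 -2.88]
[380, 150, 350] 2 [48, 48, 48, 48, 48, 45, 40, 36, 33, 30, 28, 28, 28, 30, 33, 37] [378. 157. 346.] [ 0.37 -0.09  1.69 -0.49  1.1  -2.88]
[380, 150, 350] 4 [48, 48, 48, 48, 48, 46, 42, 39, 35, 33, 31, 30, 31, 32, 35, 38] [370. 177. 337.] [ 0.41 -0.11  1.74 -0.49  1.01 -2.88]
[380, 150, 350] 6 [48, 48, 48, 48, 48, 46, 44, 41, 38, 36, 34, 33, 34, 35, 37, 40] [356. 204. 323.] [ 0.47 -0.12  1.81 -0.49  0.9  -2.88]
```

```bash
python3 - <<'E'
from un import *
for W in([500,0,320],[520,30,320],[480,-30,320],[540,0,320],[500,-30,320],[560,40,330],[540,60,300]):
    for w in(2,4,6):
        j=j0.copy();p,R=fk(j,KP)
        for _ in range(3): j,p,R=rowstep(j,p,R,-50*R[:,2],0,w)
        j,p,R=go(j,p,R,np.array(W,float),13,-.18,w);W0=p.copy();o=[];b=99
        for k in range(14):
            j,p,R=rowstep(j,p,R,W0-p,-.18,w);o.append(int(tilt(R)))
            if tilt(R)<b:b=tilt(R);pb=p.round();jb=j;zb=np.degrees(np.arctan2(R[1,2],R[0,2]));yb=np.degrees(np.arctan2(R[1,1],R[0,1]))
        print(W,w,o,pb,jb,"az",zb.round(),"yaz",yb.round())
E
```

```text
[500, 0, 320] 2 [48, 48, 48, 48, 43, 39, 34, 29, 24, 19, 16, 13, 12, 14] [502.  10. 320.] [-0.21  0.14  1.39 -0.    1.38 -2.88] az -13.0 yaz 152.0
[500, 0, 320] 4 [48, 48, 48, 48, 45, 41, 36, 31, 26, 22, 18, 16, 15, 16] [506.  40. 320.] [-0.16  0.13  1.41  0.01  1.33 -2.88] az -7.0 yaz 155.0
[500, 0, 320] 6 [48, 48, 48, 48, 46, 43, 39, 35, 30, 26, 22, 20, 19, 20] [507.  87. 322.] [-0.07  0.12  1.44  0.02  1.25 -2.88] az -0.0 yaz 160.0
[520, 30, 320] 2 [48, 48, 48, 48, 45, 40, 35, 30, 26, 21, 18, 16, 15, 17] [521.  40. 320.] [-0.15  0.16  1.38 -0.01  1.32 -2.88] az -11.0 yaz 156.0
[520, 30, 320] 4 [48, 48, 48, 48, 46, 42, 37, 33, 28, 24, 20, 18, 18, 19] [524.  68. 320.] [-0.1   0.15  1.4  -0.    1.27 -2.88] az -6.0 yaz 159.0
[520, 30, 320] 6 [48, 48, 48, 48, 46, 44, 40, 36, 31, 27, 24, 22, 21, 22] [522. 113. 321.] [-0.02  0.14  1.43  0.01  1.2  -2.88] az 1.0 yaz 163.0
[480, -30, 320] 2 [48, 48, 48, 46, 42, 37, 32, 27, 22, 18, 14, 10, 9, 11] [483. -19. 320.] [-0.29  0.13  1.4   0.01  1.44 -2.88] az -14.0 yaz 148.0
[480, -30, 320] 4 [48, 48, 48, 47, 44, 39, 35, 30, 25, 20, 16, 13, 12, 1
[... 1279 characters left out ...]
48, 47, 44, 39, 35, 30, 26, 22, 20, 19, 19] [564.  78. 332.] [-0.09  0.21  1.29  0.04  1.31 -2.88] az 2.0 yaz 158.0
[560, 40, 330] 6 [48, 48, 48, 48, 47, 45, 42, 38, 33, 29, 26, 23, 22, 22] [562. 123. 336.] [-0.02  0.2   1.31  0.06  1.24 -2.88] az 7.0 yaz 162.0
[540, 60, 300] 2 [48, 48, 48, 48, 45, 41, 36, 31, 26, 22, 19, 17, 18, 20] [541.  69. 301.] [-0.12  0.19  1.4   0.07  1.24 -2.88] az 6.0 yaz 156.0
[540, 60, 300] 4 [48, 48, 48, 48, 46, 42, 38, 33, 28, 24, 21, 20, 20, 22] [543.  95. 304.] [-0.08  0.19  1.41  0.09  1.2  -2.88] az 9.0 yaz 158.0
[540, 60, 300] 6 [48, 48, 48, 48, 46, 44, 40, 36, 32, 28, 25, 23, 23, 24] [537. 134. 298.] [ 0.04  0.18  1.45 -0.02  1.11 -2.88] az -0.0 yaz 166.0
```

send_rows:
  targets:
    - {"travel":[0,0,0],"yaw":0,"grip":1}
    - {"travel":[0,0,0],"yaw":0,"grip":1}
    - {"travel":[0,0,0],"yaw":0,"grip":1}
    - {"travel":[0,0,0],"yaw":0,"grip":1}
    - {"travel":[0,0,0],"yaw":0,"grip":1}
    - {"travel":[0,0,-0.01],"yaw":0,"grip":1}
    - {"travel":[0,0,-0.03],"yaw":0,"grip":1}
    - {"travel":[0,0,-0.05],"yaw":0,"grip":1}
    - {"travel":[0,0,-0.055],"yaw":0,"grip":1}
    - {"travel":[0,0,-0.055],"yaw":0,"grip":1}

```text
time: 30.7
eef_pos: [414.7, 256.9, 166.6]
eef_rot: [-0.231, 0.879, 0.251, 0.334]
wrist_force: [0.8, 0.4, 0.9]
width: 85.6
finger_force: 0.0
```

```bash
python3 - <<'E'
from rows import *
show();s,p,R=st();print(s["width"],s["wrist_force"])
d=(np.array([490,-20,320])-p)/10
rows(R,[(10,d,-.18)],.6)
E
```

```text
t 30.7 j [-0.029  0.203  2.133  1.291  0.657 -0.039] p [414.7 256.9 166.6] tilt 48.0 az 50.6
[[ 0.651  0.595  0.471]
 [ 0.286 -0.767  0.574]
 [ 0.703 -0.238 -0.67 ]]
85.59349736619224 [0.80389314 0.38072377 0.94320109]
[{"travel": [0.0078, 0.0221, -0.0226], "yaw": -0.18, "grip": 0.6}, {"travel": [0.0037, 0.0231, -0.0226], "yaw": -0.18, "grip": 0.6}, {"travel": [-0.0005, 0.0234, -0.0226], "yaw": -0.18, "grip": 0.6}, {"travel": [-0.0047, 0.0229, -0.0226], "yaw": -0.18, "grip": 0.6}, {"travel": [-0.0087, 0.0217, -0.0226], "yaw": -0.18, "grip": 0.6}, {"travel": [-0.0125, 0.0198, -0.0226], "yaw": -0.18, "grip": 0.6}, {"travel": [-0.0158, 0.0172, -0.0226], "yaw": -0.18, "grip": 0.6}, {"travel": [-0.0186, 0.0141, -0.0226], "yaw": -0.18, "grip": 0.6}, {"travel": [-0.0209, 0.0106, -0.0226], "yaw": -0.18, "grip": 0.6}, {"travel": [-0.0224, 0.0067, -0.0226], "yaw": -0.18, "grip": 0.6}]
```

send_rows:
  targets:
    - {"travel":[0.0078,0.0221,-0.0226],"yaw":-0.18,"grip":0.6}
    - {"travel":[0.0037,0.0231,-0.0226],"yaw":-0.18,"grip":0.6}
    - {"travel":[-0.0005,0.0234,-0.0226],"yaw":-0.18,"grip":0.6}
    - {"travel":[-0.0047,0.0229,-0.0226],"yaw":-0.18,"grip":0.6}
    - {"travel":[-0.0087,0.0217,-0.0226],"yaw":-0.18,"grip":0.6}
    - {"travel":[-0.0125,0.0198,-0.0226],"yaw":-0.18,"grip":0.6}
    - {"travel":[-0.0158,0.0172,-0.0226],"yaw":-0.18,"grip":0.6}
    - {"travel":[-0.0186,0.0141,-0.0226],"yaw":-0.18,"grip":0.6}
    - {"travel":[-0.0209,0.0106,-0.0226],"yaw":-0.18,"grip":0.6}
    - {"travel":[-0.0224,0.0067,-0.0226],"yaw":-0.18,"grip":0.6}

```text
time: 31.95
eef_pos: [490.9, -19.7, 319.3]
eef_rot: [0.119, 0.347, 0.845, 0.389]
wrist_force: [1.2, 0.7, -0.0]
width: 51.4
finger_force: 0.0
```

send_rows:
  targets:
    - {"travel":[0,0,0],"yaw":-0.18,"grip":0.6}
    - {"travel":[0,0,0],"yaw":-0.18,"grip":0.6}
    - {"travel":[0,0,0],"yaw":-0.18,"grip":0.6}
    - {"travel":[0,0,0],"yaw":-0.18,"grip":0.6}
    - {"travel":[0,0,0],"yaw":-0.18,"grip":0.6}
    - {"travel":[0,0,0],"yaw":-0.18,"grip":0.6}
    - {"travel":[0,0,0],"yaw":-0.18,"grip":0.6}
    - {"travel":[0,0,0],"yaw":-0.18,"grip":0.6}
    - {"travel":[0,0,0],"yaw":-0.18,"grip":0.6}
    - {"travel":[0,0,0],"yaw":-0.18,"grip":0.6}

```text
time: 33.2
eef_pos: [546.3, 51.1, 413.6]
eef_rot: [0.327, -0.397, 0.844, 0.153]
wrist_force: [1.6, -0.5, 0.0]
width: 51.3
finger_force: 0.0
```

```bash
cat > un2.py <<'E'
from un import *
show()
for W in([0,0,0],[0,-8,0],[0,-15,0],[15,-8,0],[0,-10,-10],[0,10,0]):
    j=j0.copy();p,R=fk(j,KP);o=[];b=99
    for k in range(10):
        j,p,R=rowstep(j,p,R,np.array(W,float),-.18,4);o.append(int(tilt(R)))
        if tilt(R)<b:b=tilt(R);pb=p.round();zb=np.degrees(np.arctan2(R[1,2],R[0,2]))
    print(W,o,pb,zb.round())
E
python3 un2.py
```

```text
t 33.2 j [-0.46  0.12  1.32  0.71  1.5  -2.88] p [546.3  51.1 413.6] tilt 42.3 az 50.2
[[-0.47 -0.77  0.43]
 [-0.57  0.64  0.52]
 [-0.67 -0.   -0.74]]
[0, 0, 0] [39, 36, 34, 31, 29, 27, 26, 24, 23, 24] [606. 271. 571.] 45.0
[0, -8, 0] [39, 36, 33, 31, 29, 27, 25, 26, 27, 29] [625. 160. 565.] 50.0
[0, -15, 0] [39, 36, 33, 31, 29, 27, 27, 29, 32, 34] [628. 100. 557.] 52.0
[15, -8, 0] [39, 36, 34, 32, 30, 30, 32, 33, 35, 36] [702. 115. 532.] 53.0
[0, -10, -10] [38, 35, 32, 29, 27, 25, 23, 22, 21, 21] [598. 249. 450.] 12.0
[0, 10, 0] [39, 37, 34, 32, 30, 29, 27, 27, 26, 26] [562. 349. 517.] 27.0
```

```bash
cat > un3.py <<'E'
from un import *
from multiprocessing import Pool
def f(seed):
    g=np.random.default_rng(seed);d1,d2=[g.normal(size=3) for _ in range(2)]
    d1*=g.uniform(0,55)/np.linalg.norm(d1);d2*=g.uniform(0,55)/np.linalg.norm(d2)
    y=g.choice([-.18,-.18,-.1,0]);res=[]
    for w in WS:
        j=j0.copy();p,R=fk(j,KP)
        for k in range(12):
            j,p,R=rowstep(j,p,R,d1 if k<6 else d2,y,w)
            if p[2]<260 or p[1]<-90 or p[1]>350 or p[0]>620 or (p-257*R[:,2])[1]<-190 or p[2]>650:return 99,None
        res.append((tilt(R),p.round(),np.degrees(np.arctan2(R[1,2],R[0,2]))))
    return max(r[0] for r in res),(d1.round(),d2.round(),y,res)
WS=(8,)
if __name__=="__main__":
    # fit w: state after first move call
    Rq=Ro.from_quat([.347,.845,.389,.119]).as_matrix();ja,e=ik(np.array([490.9,-19.7,319.3]),Rq,np.array([-.8,.07,1.7,.85,1.5,-2.0]));print(ja,e)
    for w in(4,8,12,20):
        j=ja.copy();p,R=fk(j,KP)
        for _ in range(10): j,p,R=rowstep(j,p,R,np.zeros(3),-.18,w)
        print(w,p.round(),tilt(R).round(1),j)
    with Pool() as P:
        r_=[x for x in P.map(f,range(1500),chunksize=8) if x[1]]
    r_.sort(key=lambda x:x[0])
    for b in r_[:6]:print(round(b[0],1),*b[1])
E
OMP_NUM_THREADS=1 timeout 200 python3 un3.py
```

```text
[-0.72  0.12  1.65  0.84  1.46 -1.65] 4.972520227577786e-13
4 [531.  29. 381.] 38.8 [-0.49  0.12  1.39  0.66  1.49 -2.88]
8 [556.  65. 436.] 44.0 [-0.43  0.13  1.27  0.74  1.52 -2.88]
12 [565.  77. 458.] 45.9 [-0.41  0.13  1.22  0.76  1.53 -2.88]
20 [571.  85. 474.] 47.2 [-0.4   0.14  1.18  0.78  1.53 -2.88]
32.2 [-5.  5. -9.] [-22. -41. -20.] -0.1 [(np.float64(32.18269547680468), array([385., 301., 482.]), np.float64(34.05043969840896))]
32.3 [-15.   3. -29.] [ -4. -20.   0.] -0.1 [(np.float64(32.29860341822114), array([423., 345., 432.]), np.float64(32.03443195148038))]
32.4 [  4.  17. -32.] [-24. -31.   3.] -0.1 [(np.float64(32.427746094470635), array([406., 337., 415.]), np.float64(30.894209068359505))]
33.0 [-17. -16. -11.] [  9. -12. -12.] -0.1 [(np.float64(32.99819328166594), array([602., 278., 614.]), np.float64(48.717233042424745))]
33.6 [-39. -10. -14.] [ -4. -18. -22.] -0.1 [(np.float64(33.64603650950254), array([278., 304., 390.]), np.float64(35.73365852880574))]
33.7 [-39.  -2. -32.] [  4. -17.  11.] -0.1 [(np.float64(33.74293833322021), array([305., 320., 455.]), np.float64(34.76680151170592))]
```

```bash
cat > un4.py <<'E'
from un import *
from multiprocessing import Pool
def ev(v,w=6,full=False):
    ds=v.reshape(3,3);j=j0.copy();p,R=fk(j,KP);L=[];best=(99,0)
    for k in range(20):
        d=ds[min(k//7,2)];n=np.linalg.norm(d);d=d*min(1,60/n)
        j,p,R=rowstep(j,p,R,d,-.18,w);L.append((p.round(),tilt(R).round(1)))
        wr=p-257*R[:,2]
        if p[2]<240 or p[1]<-90 or p[1]>420 or p[0]>630 or p[0]<250 or wr[1]<-190 or p[2]>600 or np.hypot(*wr[:2])<150:break
        best=min(best,(tilt(R)+.15*k,k))
    return (best,L) if full else best[0]
def job(seed):
    g=np.random.default_rng(seed);v=g.normal(size=9)*28;c=ev(v);s_=18
    for _ in range(40):
        u=v+g.normal(size=9)*s_;e=ev(u)
        if e<c:v,c=u,e
        s_*=.97
    return c,v
if __name__=="__main__":
    with Pool() as P:r_=sorted(P.map(job,range(60),chunksize=1),key=lambda x:x[0])
    for c,v in r_[:3]:
        print(round(c,1),v.reshape(3,3).round().tolist());
        for w in(5,6,8):
            b,L=ev(v.round(),w,True);print(w,b,[(*l[0],l[1]) for l in L[2:b[1]+1:4]])
E
OMP_NUM_THREADS=1 timeout 240 python3 un4.py; date
```

```text
16.9 [[-27.0, -66.0, -52.0], [23.0, -88.0, 43.0], [42.0, 14.0, 74.0]]
5 (np.float64(20.322821195703703), 6) [(np.float64(567.0), np.float64(62.0), np.float64(428.0), np.float64(30.4)), (np.float64(543.0), np.float64(118.0), np.float64(362.0), np.float64(19.4))]
6 (np.float64(18.997638576355264), 9) [(np.float64(577.0), np.float64(85.0), np.float64(457.0), np.float64(32.7)), (np.float64(556.0), np.float64(190.0), np.float64(446.0), np.float64(23.4))]
8 (np.float64(31.910498856602494), 5) [(np.float64(592.0), np.float64(112.0), np.float64(502.0), np.float64(36.0))]
17.1 [[-28.0, -54.0, -40.0], [4.0, -7.0, 67.0], [-35.0, -4.0, -16.0]]
5 (np.float64(20.861113453364013), 6) [(np.float64(552.0), np.float64(65.0), np.float64(435.0), np.float64(30.5)), (np.float64(503.0), np.float64(128.0), np.float64(375.0), np.float64(20.0))]
6 (np.float64(17.454954851902794), 9) [(np.float64(561.0), np.float64(88.0), np.float64(463.0), np.float64(32.8)), (np.float64(507.0), np.float64(199.0), np.float64(451.0), np.float64(23.9))]
8 (np.float64(33.54325481532325), 4) [(np.float64(574.0), np.float64(117.0), np.float64(508.0), np.float64(36.1))]
18.4 [[-26.0, -59.0, -45.0], [45.0, -55.0, 23.0], [-44.0, -28.0, 59.0]]
5 (np.float64(20.429597361085026), 7) [(np.float64(562.0), np.float64(62.0), np.float64(431.0), np.float64(30.5)), (np.float64(532.0), np.float64(120.0), np.float64(370.0), np.float64(19.5))]
6 (np.float64(22.640473428368082), 8) [(np.float64(573.0), np.float64(85.0), np.float64(460.0), np.float64(32.8)), (np.float64(544.0), np.float64(191.0), np.float64(453.0), np.float64(23.5))]
8 (np.float64(32.44662228181863), 4) [(np.float64(587.0), np.float64(112.0), np.float64(505.0), np.float64(36.0))]
Tue Dec  1 04:20:11 UTC 2026
```

```bash
python3 - <<'E'
from un import *
import json
j=j0.copy();p,R=fk(j,KP);o=[]
for k in range(8):
    d=np.array([-21.5,-44,-34.5]);o.append({"travel":(R.T@d/1000).round(3).tolist(),"yaw":-.18,"grip":.6});j,p,R=rowstep(j,p,R,d,-.18,6);print(p.round(),tilt(R).round(1),j)
print(json.dumps(o))
E
```

```text
[555.  59. 431.] 38.9 [-0.4   0.14  1.23  0.64  1.54 -2.88]
[562.  72. 446.] 35.7 [-0.34  0.15  1.15  0.57  1.57 -2.88]
[566.  90. 458.] 32.7 [-0.28  0.17  1.08  0.5   1.6  -2.88]
[565. 113. 465.] 29.9 [-0.2   0.17  1.03  0.42  1.61 -2.88]
[558. 140. 465.] 27.4 [-0.11  0.17  1.02  0.34  1.6  -2.88]
[542. 170. 455.] 25.2 [-0.02  0.16  1.05  0.25  1.56 -2.88]
[516. 200. 434.] 23.7 [ 0.08  0.13  1.14  0.15  1.49 -2.88]
[482. 223. 403.] 23.1 [ 0.19  0.09  1.26  0.05  1.39 -2.88]
[{"travel": [0.058, -0.012, -0.006], "yaw": -0.18, "grip": 0.6}, {"travel": [0.06, -0.006, -0.003], "yaw": -0.18, "grip": 0.6}, {"travel": [0.06, -0.001, 0.001], "yaw": -0.18, "grip": 0.6}, {"travel": [0.06, 0.004, 0.004], "yaw": -0.18, "grip": 0.6}, {"travel": [0.059, 0.009, 0.007], "yaw": -0.18, "grip": 0.6}, {"travel": [0.058, 0.013, 0.01], "yaw": -0.18, "grip": 0.6}, {"travel": [0.056, 0.018, 0.013], "yaw": -0.18, "grip": 0.6}, {"travel": [0.053, 0.023, 0.016], "yaw": -0.18, "grip": 0.6}]
```

send_rows:
  targets:
    - {"travel":[0.058,-0.012,-0.006],"yaw":-0.18,"grip":0.6}
    - {"travel":[0.06,-0.006,-0.003],"yaw":-0.18,"grip":0.6}
    - {"travel":[0.06,-0.001,0.001],"yaw":-0.18,"grip":0.6}
    - {"travel":[0.06,0.004,0.004],"yaw":-0.18,"grip":0.6}
    - {"travel":[0.059,0.009,0.007],"yaw":-0.18,"grip":0.6}
    - {"travel":[0.058,0.013,0.01],"yaw":-0.18,"grip":0.6}
    - {"travel":[0.056,0.018,0.013],"yaw":-0.18,"grip":0.6}
    - {"travel":[0.053,0.02,0.013],"yaw":-0.18,"grip":0.6}
    - {"travel":[0,0,0],"yaw":0,"grip":0.6}
    - {"travel":[0,0,0],"yaw":0,"grip":0.6}

```text
time: 34.45
eef_pos: [494.0, 222.7, 418.0]
eef_rot: [0.191, -0.66, 0.723, -0.071]
wrist_force: [0.3, 0.0, 0.6]
width: 51.2
finger_force: 0.0
```

```bash
python3 - <<'E'
from un import *
show()
E
OMP_NUM_THREADS=1 timeout 240 python3 un4.py | grep -v '^[58]'; date
```

```text
t 34.45 j [ 0.16  0.11  1.21  0.09  1.43 -2.88] p [494.  222.7 418. ] tilt 23.5 az 22.0
[[-0.06 -0.93  0.37]
 [-0.98  0.12  0.15]
 [-0.18 -0.35 -0.92]]
23.5 [[87.0, -38.0, 128.0], [37.0, 10.0, 49.0], [-18.0, -11.0, 12.0]]
6 (np.float64(23.46726131443027), 0) []
23.5 [[44.0, -19.0, 66.0], [114.0, 3.0, -73.0], [-76.0, -113.0, -28.0]]
6 (np.float64(23.467265790326625), 0) []
23.5 [[33.0, -14.0, 49.0], [-20.0, -55.0, 56.0], [74.0, 79.0, 47.0]]
6 (np.float64(23.467265035615224), 0) []
Tue Dec  1 04:21:10 UTC 2026
```

Modelled and actual motion now agree well, and the lean is 23.5° with joint 6 coming off its limit. That is enough to reach the middle truffle of the chain in the bowl. I'll locate it precisely in the saved pictures.

```bash
python3 - <<'E'
import cv2,numpy as np
H=np.zeros((560,800,3),np.uint8)
for n,b,x0,f in(("T",(360,180,440,270),0,5),("S",(235,275,315,350),400,5)):
    im=cv2.imread(f"pics/{n}.png")[b[1]:b[3],b[0]:b[2]];im=cv2.convertScaleAbs(cv2.resize(im,None,fx=f,fy=f,interpolation=cv2.INTER_CUBIC),alpha=1.7)
    for u in range(b[0],b[2],10):cv2.line(im,((u-b[0])*f,0),((u-b[0])*f,6),(0,255,0),1);cv2.putText(im,str(u),((u-b[0])*f,16),0,.35,(0,255,0))
    for v in range(b[1],b[3],10):cv2.line(im,(0,(v-b[1])*f),(6,(v-b[1])*f),(0,255,0),1);cv2.putText(im,str(v),(8,(v-b[1])*f+4),0,.35,(0,255,0))
    H[:im.shape[0],x0:x0+im.shape[1]]=im[:560,:400]
cv2.imwrite("pics/v10.png",H)
E
```

```text
(no output)
```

View pics/v10.png

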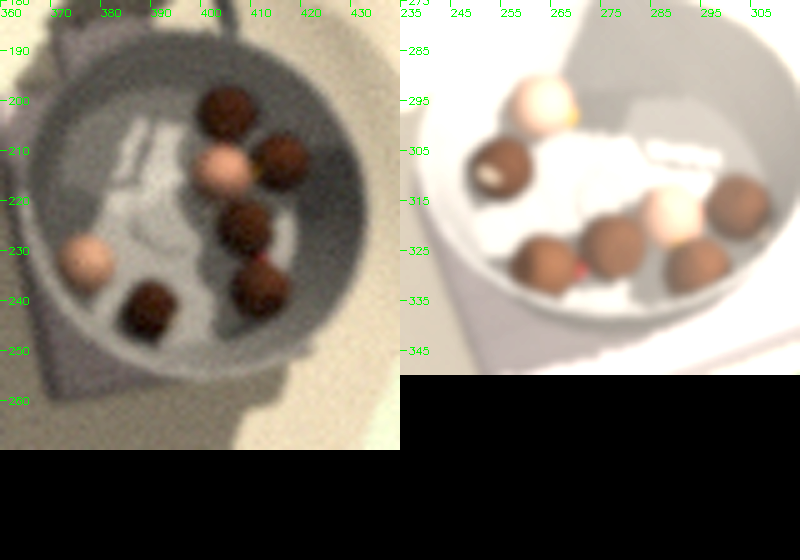

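The zoom shows seven truffles in the bowl; the middle one of the chain (D) is at (409,225) in the top view and (277,324) in the side view. I'll triangulate all of them and plan the pick.

```bash
cat > pick.py <<'E'
from w import *
import json
Tp=dict(A=(405.4,202.4),B=(416.2,212.2),P2=(405,213.8),D=(408.8,225.2),E=(412,238),P1=(377.4,232.4),F=(390,241.6))
Sp=dict(E=(264.4,328),D=(277.4,324),P2=(289.6,318),B=(294.6,327.8),A=(302.8,316.4),P1=(264,295.6),F=(255.6,308.2))
t_=eyes.grab_frame("top");q_=eyes.grab_frame("side");X={}
for k in Tp:
    (c1,v1),(c2,v2)=ray(t_,[Tp[k]]),ray(q_,[Sp[k]]);v1,v2=v1[0],v2[0]
    a=np.linalg.lstsq(np.c_[v1,-v2],c2-c1,rcond=None)[0];X[k]=(c1+a[0]*v1+c2+a[1]*v2)/2
    print(k,X[k].round(1),"gap",np.linalg.norm(c1+a[0]*v1-c2-a[1]*v2).round(1),"r",np.hypot(*(X[k]-B)[:2]).round(),"az",np.degrees(np.arctan2(*(X[k]-B)[1::-1])).round())
print("rim side",sink(q_,(-150,-90)))
E
python3 - <<'E'
from pick import *
for ya in(90,100,110,280,290):
    a=np.radians(ya);z=R[:,2];y=np.array([np.cos(a),np.sin(a),0]);y-=z*(y@z);y/=np.linalg.norm(y);Gd=np.c_[np.cross(y,z),y,z]
    yw=np.arctan2(Gd[:,0]@R[:,1],Gd[:,0]@R[:,0]);T=X["D"]+5*z
    j,e=ik(T-80*z,Gd,s["joint_positions"]);j2,e2=ik(T,Gd,j);print(ya,"yaw",yw.round(3),j,e.round(3),j2,e2.round(3),T.round())
E
```

```text
t 34.45 j [ 0.16  0.11  1.21  0.09  1.43 -2.88] p [494.  222.7 418. ] tilt 23.5 az 22.0
[[-0.06 -0.93  0.37]
 [-0.98  0.12  0.15]
 [-0.18 -0.35 -0.92]]
yaw -2.345769002343209 T [508.7 364.4  26.6] d tool [-68.4 142.3 385.5]
A [564.5   4.8  70.3] gap 1.3 r 51.0 az -30.0
B [541.6 -18.5  71.6] gap 2.3 r 53.0 az -66.0
P2 [537.9   7.3  69.5] gap 1.3 r 29.0 az -52.0
D [511.4  -0.2  67.9] gap 1.0 r 31.0 az -106.0
E [483.1  -5.1  69.5] gap 3.6 r 51.0 az -136.0
P1 [496.4  73.8  69. ] gap 3.1 r 50.0 az 118.0
F [474.6  46.   68.8] gap 1.8 r 48.0 az 161.0
rim side (np.float64(95.7), 24.5)
90 yaw 1.45 [-0.43  0.25  1.89  0.44  0.76 -2.32] 0.0 [-0.37  0.43  1.91  0.54  0.56 -2.41] 0.0 [513.   1.  63.]
100 yaw 1.288 [-0.43  0.25  1.89  0.44  0.76 -2.48] 0.0 [-0.37  0.43  1.91  0.54  0.56 -2.57] 0.0 [513.   1.  63.]
110 yaw 1.128 [-0.43  0.25  1.89  0.44  0.76 -2.64] 0.0 [-0.37  0.43  1.91  0.54  0.56 -2.73] 0.0 [513.   1.  63.]
280 yaw -1.854 [ 0.06  0.34  2.14 -1.42  0.17 -2.88] 2.308 [ 0.06  0.5   2.06 -1.42  0.17 -2.88] 2.161 [513.   1.  63.]
290 yaw -2.014 [ 0.14  0.35  2.14 -1.42  0.24 -2.88] 2.643 [ 0.12  0.5   2.06 -1.42  0.22 -2.88] 2.516 [513.   1.  63.]
```

```bash
cat > appr.py <<'E'
from pick import *
def target(k,ya,dep):
    a=np.radians(ya);z=R[:,2];y=np.array([np.cos(a),np.sin(a),0]);y-=z*(y@z);y/=np.linalg.norm(y);Gd=np.c_[np.cross(y,z),y,z]
    return X[k]+dep*z,Gd,np.arctan2(Gd[:,0]@R[:,1],Gd[:,0]@R[:,0])
E
python3 - <<'E' | tail -4
from appr import *
T,Gd,yw=target("D",98,7);pre=T-85*R[:,2];n=9;print(T,pre,yw,np.linalg.norm(pre-p)/n)
j=np.array(s["joint_positions"]);P_,R_=fk(j,KP)
Rn=rows(R,[(n,(pre-p)/n,round(yw/n,3))],.42)
E
```

```text
F [474.6  46.   68.8] gap 1.8 r 48.0 az 161.0
rim side (np.float64(95.7), 24.6)
[514.04   0.8   61.53] [482.54 -11.88 139.46] 1.319102935196784 40.43696036652627
[{"travel": [0.0313, 0.0091, 0.024], "yaw": 0.147, "grip": 0.42}, {"travel": [0.0323, 0.0044, 0.024], "yaw": 0.147, "grip": 0.42}, {"travel": [0.0326, -0.0003, 0.024], "yaw": 0.147, "grip": 0.42}, {"travel": [0.0322, -0.0051, 0.024], "yaw": 0.147, "grip": 0.42}, {"travel": [0.0311, -0.0097, 0.024], "yaw": 0.147, "grip": 0.42}, {"travel": [0.0293, -0.0142, 0.024], "yaw": 0.147, "grip": 0.42}, {"travel": [0.0269, -0.0183, 0.024], "yaw": 0.147, "grip": 0.42}, {"travel": [0.0239, -0.0221, 0.024], "yaw": 0.147, "grip": 0.42}, {"travel": [0.0204, -0.0253, 0.024], "yaw": 0.147, "grip": 0.42}]
```

send_rows:
  grip_force: 25
  targets:
    - {"travel":[0.0313,0.0091,0.024],"yaw":0.147,"grip":0.42}
    - {"travel":[0.0323,0.0044,0.024],"yaw":0.147,"grip":0.42}
    - {"travel":[0.0326,-0.0003,0.024],"yaw":0.147,"grip":0.42}
    - {"travel":[0.0322,-0.0051,0.024],"yaw":0.147,"grip":0.42}
    - {"travel":[0.0311,-0.0097,0.024],"yaw":0.147,"grip":0.42}
    - {"travel":[0.0293,-0.0142,0.024],"yaw":0.147,"grip":0.42}
    - {"travel":[0.0269,-0.0183,0.024],"yaw":0.147,"grip":0.42}
    - {"travel":[0.0239,-0.0221,0.024],"yaw":0.147,"grip":0.42}
    - {"travel":[0.0204,-0.0253,0.024],"yaw":0.147,"grip":0.42}
    - {"travel":[0,0,0],"yaw":0,"grip":0.42}

```text
time: 35.9
eef_pos: [481.9, -12.9, 137.4]
eef_rot: [0.193, -0.075, 0.976, 0.062]
wrist_force: [0.8, 0.4, 0.6]
width: 35.8
finger_force: 0.0
```

```bash
python3 - <<'E'
from w import *
X_=np.array([511.4,-.2,67.9]);z=R[:,2];T=X_+7*z
print("d tool to T",((T-p)@R).round(1),"yaz",np.degrees(np.arctan2(R[1,1],R[0,1])),s["width"])
pp=eyes.grab_frame("wrist")
for q in models.regions_of("truffle_0_c",pp)[:8]:
    pt=q["point"];w_=atz(pp,[pt],68)[0];print(np.round(pt),round(q["conf"],2),int(q["pixels"].sum()),w_.round(1))
print("D expected px",proj(pp,[X_]).round(1),"tip px",proj(pp,[p]).round(1))
E
```

```text
t 35.9 j [-0.44  0.25  1.89  0.43  0.76 -2.44] p [481.9 -12.9 137.4] tilt 23.4 az 22.2
[[-0.91 -0.17  0.37]
 [-0.12  0.98  0.15]
 [-0.39  0.09 -0.92]]
yaw 2.6118208576485964 T [508.6 364.4  26.6] d tool [-27.9 355.4 168.1]
d tool to T [-1.7  1.  83.6] yaz 99.8440472389011 35.79093524220327
[245. 249.] 0.95 1118 [538.  -19.9  68. ]
[334. 242.] 0.66 22733 [526.7  42.4  68. ]
D expected px [[279.4 222.8]] tip px [[278.6 275.9]]
```

```bash
python3 - <<'E' | tail -12
from w import *
pp=eyes.grab_frame("wrist");im=pp["image"];hsv=cv2.cvtColor(im,cv2.COLOR_RGB2HSV)
c=cv2.HoughCircles(cv2.GaussianBlur(hsv[:,:,1],(0,0),1.5),cv2.HOUGH_GRADIENT,1.5,25,param1=80,param2=28,minRadius=15,maxRadius=50)
for x in (c[0] if c is not None else [])[:9]:
    print(x.round(),atz(pp,[x[:2]],68)[0].round(1),hsv[int(x[1]),int(x[0])])
for dx in range(-60,61,15):print([int(hsv[int(223+dy),int(279+dx),1]) for dy in range(-60,61,15)])
E
```

```text
[259. 334.  44.] [655.9   7.9  68. ] [ 10 114  56]
[397. 364.  42.] [723.1 180.7  68. ] [30  6 46]
[277. 184.  23.] [482.4  -5.8  68. ] [ 12 169  68]
[52, 52, 53, 26, 28, 32, 34, 31, 24]
[37, 35, 34, 32, 33, 165, 185, 43, 55]
[34, 30, 32, 33, 28, 153, 178, 34, 33]
[34, 49, 168, 177, 183, 32, 23, 211, 180]
[32, 179, 164, 177, 181, 174, 109, 179, 170]
[35, 178, 163, 49, 179, 109, 110, 35, 33]
[32, 36, 34, 32, 38, 34, 33, 30, 36]
[35, 30, 32, 33, 32, 35, 35, 30, 12]
[34, 248, 34, 34, 34, 33, 31, 36, 24]
```

send_rows:
  targets:
    - {"travel":[-0.0003,0.0002,0.0139],"yaw":0,"grip":0.42}
    - {"travel":[-0.0003,0.0002,0.0139],"yaw":0,"grip":0.42}
    - {"travel":[-0.0003,0.0002,0.0139],"yaw":0,"grip":0.42}
    - {"travel":[-0.0003,0.0002,0.0139],"yaw":0,"grip":0.42}
    - {"travel":[-0.0003,0.0002,0.0139],"yaw":0,"grip":0.42}
    - {"travel":[-0.0002,0,0.0139],"yaw":0,"grip":0.42}
    - {"travel":[0,0,0],"yaw":0,"grip":0}
    - {"travel":[0,0,0],"yaw":0,"grip":0}
    - {"travel":[0,0,0],"yaw":0,"grip":0}
    - {"travel":[0,0,0],"yaw":0,"grip":0}

```text
time: 37.3
eef_pos: [514.5, 2.4, 63.6]
eef_rot: [0.195, -0.077, 0.976, 0.061]
wrist_force: [0.2, 0.5, 0.3]
width: 24.2
finger_force: 24.5
```

```bash
cat > carry.py <<'E'
from w import *
print(s["width"],s["finger_force"],s["wrist_force"])
E
python3 - <<'E' | tail -6
from carry import *
z=R[:,2]
# lift along -z 110, then to above cup, lower
tr=p-5*z                       # truffle centre
drop=np.array([574.3,418,58.])+(p-tr)
a=p+[0,0,150]-0*z;hi=drop+[0,0,120.];d=hi-a
print(a,hi,drop,np.linalg.norm(d))
j=s["joint_positions"]
for T_ in(a,(a+hi)/2,hi,drop): j,e=ik(T_,R,j);print(j,e.round(3))
rows(R,[(1,[0,0,k],0) for k in(12,25,40,45,28)],0)
E
```

```text
[514.47   2.45 213.55] [576.15 418.75 173.42] [576.15 418.75  53.42] 422.753898028397
[-0.37  0.19  1.7   0.34  0.97 -2.25] 0.0
[ 0.12  0.32  1.58  0.14  0.85 -1.68] 0.0
[ 0.48  0.55  1.24 -0.05  0.94 -1.23] 0.0
[ 0.48  0.69  1.37 -0.06  0.67 -1.21] 0.0
[{"travel": [-0.0047, 0.0011, -0.011], "yaw": 0, "grip": 0}, {"travel": [-0.0097, 0.0022, -0.0229], "yaw": 0, "grip": 0}, {"travel": [-0.0156, 0.0036, -0.0367], "yaw": 0, "grip": 0}, {"travel": [-0.0175, 0.004, -0.0413], "yaw": 0, "grip": 0}, {"travel": [-0.0109, 0.0025, -0.0257], "yaw": 0, "grip": 0}]
```

```bash
python3 - <<'E' | tail -2
from carry import *
d=np.array([576.2,418.8,173.4])-(p+[0,0,150])
rows(R,[(1,[0,0,k],0) for k in(12,25,40,45,28)]+[(1,d*k,0) for k in(.05,.1,.12,.13,.13)],0)
rows(R,[(1,d*k,0) for k in(.13,.13,.1,.07,.04)]+[(1,[0,0,-k],0) for k in(20,35,35,20,10)],0)
E
```

```text
[{"travel": [-0.0047, 0.0011, -0.011], "yaw": 0, "grip": 0}, {"travel": [-0.0097, 0.0022, -0.0229], "yaw": 0, "grip": 0}, {"travel": [-0.0156, 0.0036, -0.0367], "yaw": 0, "grip": 0}, {"travel": [-0.0175, 0.004, -0.0413], "yaw": 0, "grip": 0}, {"travel": [-0.0109, 0.0025, -0.0257], "yaw": 0, "grip": 0}, {"travel": [-0.0047, 0.0197, 0.0061], "yaw": 0, "grip": 0}, {"travel": [-0.0093, 0.0394, 0.0122], "yaw": 0, "grip": 0}, {"travel": [-0.0112, 0.0473, 0.0146], "yaw": 0, "grip": 0}, {"travel": [-0.0121, 0.0512, 0.0158], "yaw": 0, "grip": 0}, {"travel": [-0.0121, 0.0512, 0.0158], "yaw": 0, "grip": 0}]
[{"travel": [-0.0121, 0.0512, 0.0158], "yaw": 0, "grip": 0}, {"travel": [-0.0121, 0.0512, 0.0158], "yaw": 0, "grip": 0}, {"travel": [-0.0093, 0.0394, 0.0122], "yaw": 0, "grip": 0}, {"travel": [-0.0065, 0.0276, 0.0085], "yaw": 0, "grip": 0}, {"travel": [-0.0037, 0.0158, 0.0049], "yaw": 0, "grip": 0}, {"travel": [0.0078, -0.0018, 0.0183], "yaw": 0, "grip": 0}, {"travel": [0.0136, -0.0031, 0.0321], "yaw": 0, "grip": 0}, {"travel": [0.0136, -0.0031, 0.0321], "yaw": 0, "grip": 0}, {"travel": [0.0078, -0.0018, 0.0183], "yaw": 0, "grip": 0}, {"travel": [0.0039, -0.0009, 0.0092], "yaw": 0, "grip": 0}]
```

send_rows:
  targets:
    - {"travel":[-0.0047,0.0011,-0.011],"yaw":0,"grip":0}
    - {"travel":[-0.0097,0.0022,-0.0229],"yaw":0,"grip":0}
    - {"travel":[-0.0156,0.0036,-0.0367],"yaw":0,"grip":0}
    - {"travel":[-0.0175,0.004,-0.0413],"yaw":0,"grip":0}
    - {"travel":[-0.0109,0.0025,-0.0257],"yaw":0,"grip":0}
    - {"travel":[-0.0047,0.0197,0.0061],"yaw":0,"grip":0}
    - {"travel":[-0.0093,0.0394,0.0122],"yaw":0,"grip":0}
    - {"travel":[-0.0112,0.0473,0.0146],"yaw":0,"grip":0}
    - {"travel":[-0.0121,0.0512,0.0158],"yaw":0,"grip":0}
    - {"travel":[-0.0121,0.0512,0.0158],"yaw":0,"grip":0}

```text
time: 38.55
eef_pos: [547.1, 224.7, 193.1]
eef_rot: [0.195, -0.077, 0.976, 0.061]
wrist_force: [1.3, -1.4, 0.1]
width: 25.0
finger_force: 24.6
```

```bash
python3 - <<'E' | tail -12
from carry import *
gauge()
q=eyes.grab_frame("top")
cp=[570,412,40]
for x in models.regions_of("cup_centre",q)[:1]:print("cup",np.round(x["point"]),atz(q,[x["point"]],30)[0].round())
print("expect",proj(q,[[574.3,418,30]]).round())
E
```

```text
t 38.55 j [ 0.15  0.33  1.56  0.12  0.85 -1.64] p [547.1 224.7 193.1] tilt 23.6 az 21.9
[[-0.91 -0.17  0.37]
 [-0.13  0.98  0.15]
 [-0.39  0.09 -0.92]]
yaw 2.614333158076969 T [508.7 364.4  26.6] d tool [ 82.4 128.9 159.2]
25.01410460544011 24.597803056240082 [ 1.34 -1.41  0.1 ]
rim z side [(np.float64(111.7), 23.9), (np.float64(100.8), 21.2), (np.float64(109.5), 38.4)] top [(np.float64(89.7), 42.9), (np.float64(89.7), 27.6)]
cup [232. 207.] [564. 407.  30.]
expect [[227. 202.]]
```

One truffle has been lifted out cleanly. The rim gauge now reads about 32 mm of sink, too close to the 33 mm line, so I'll put this one in the cup and fetch one more.

send_rows:
  targets:
    - {"travel":[-0.0121,0.0512,0.0158],"yaw":0,"grip":0}
    - {"travel":[-0.0121,0.0512,0.0158],"yaw":0,"grip":0}
    - {"travel":[-0.0093,0.0394,0.0122],"yaw":0,"grip":0}
    - {"travel":[-0.0065,0.0276,0.0085],"yaw":0,"grip":0}
    - {"travel":[-0.0037,0.0158,0.0049],"yaw":0,"grip":0}
    - {"travel":[0.0078,-0.0018,0.0183],"yaw":0,"grip":0}
    - {"travel":[0.0136,-0.0031,0.0321],"yaw":0,"grip":0}
    - {"travel":[0.0136,-0.0031,0.0321],"yaw":0,"grip":0}
    - {"travel":[0.0078,-0.0018,0.0183],"yaw":0,"grip":0}
    - {"travel":[0.0039,-0.0009,0.0092],"yaw":0,"grip":0}

```text
time: 40.0
eef_pos: [576.2, 417.4, 52.7]
eef_rot: [0.194, -0.076, 0.976, 0.061]
wrist_force: [0.2, -0.5, 0.7]
width: 24.8
finger_force: 24.7
```

```bash
cat > back.py <<'E'
from carry import *
z=R[:,2];XE=np.array([483.1,-5.1,69.5+5])   # bowl has risen about 5 mm
a=np.radians(134);y=np.array([np.cos(a),np.sin(a),0]);y-=z*(y@z);y/=np.linalg.norm(y);Gd=np.c_[np.cross(y,z),y,z]
yw=np.arctan2(Gd[:,0]@R[:,1],Gd[:,0]@R[:,0])
T=XE+[5.8,5.5,0]+6*z;pre=T-80*z
E
python3 - <<'E' | tail -7
from back import *
print(p,yw,T,pre)
j=np.array(s["joint_positions"])
up=p+[0,0,130]
for T_,R_ in((up,R),((up+pre)/2+[0,0,20],R@Ro.from_euler("z",yw/2).as_matrix()),(pre,Gd),(T,Gd)): j,e=ik(T_,R_,j);print(j,e.round(3))
gauge()
rows(R,[(4,[0,0,0],0)]+[(1,[0,0,k],0) for k in(20,40,50,30)]+[(2,(pre-p-[0,0,140])/10,0)],.5)
E
```

```text
[576.19 417.43  52.66] -0.5831087119037325 [491.11   1.29  69.  ] [461.59 -10.58 142.39]
[ 0.47  0.54  1.23 -0.04  0.96 -1.23] 0.0
[ 0.11  0.29  1.66  0.15  0.8  -1.99] 0.0
[-0.4   0.21  1.9   0.33  0.77 -2.88] 0.204
[-0.33  0.39  1.92  0.36  0.57 -2.88] 0.253
rim z side [(np.float64(112.2), 24.3), (np.float64(100.6), 23.7), (np.float64(110.8), 38.6)] top [(np.float64(88.8), 37.9), (np.float64(88.5), 24.6)]
[{"travel": [0.0, 0.0, 0.0], "yaw": 0, "grip": 0.5}, {"travel": [0.0, 0.0, 0.0], "yaw": 0, "grip": 0.5}, {"travel": [0.0, 0.0, 0.0], "yaw": 0, "grip": 0.5}, {"travel": [0.0, 0.0, 0.0], "yaw": 0, "grip": 0.5}, {"travel": [-0.0078, 0.0018, -0.0183], "yaw": 0, "grip": 0.5}, {"travel": [-0.0155, 0.0036, -0.0367], "yaw": 0, "grip": 0.5}, {"travel": [-0.0194, 0.0045, -0.0459], "yaw": 0, "grip": 0.5}, {"travel": [-0.0116, 0.0027, -0.0275], "yaw": 0, "grip": 0.5}, {"travel": [0.0178, -0.0405, -0.006], "yaw": 0, "grip": 0.5}, {"travel": [0.0178, -0.0405, -0.006], "yaw": 0, "grip": 0.5}]
```

```bash
python3 - <<'E' | tail -7
from back import *
Gd=np.c_[-Gd[:,0],-Gd[:,1],Gd[:,2]];yw+=np.pi
j=np.array(s["joint_positions"]);up=p+[0,0,140]
for k in range(0,6): 
    j,e=ik(up+(pre-up)*k/5,R@Ro.from_euler("z",yw*k/5).as_matrix(),j);print(j,e.round(3))
import io,contextlib
f=io.StringIO()
with contextlib.redirect_stdout(f): rows(R,[(3,[0,0,0],0)]+[(1,[0,0,k],0) for k in(20,40,50,30)]+[(15,(pre-up)/15,round(yw/15,3))],.5)
L=json.loads(f.getvalue()) if 0 else __import__("json").loads(f.getvalue())
print(json.dumps(L[3:10]) if 0 else "\n".join(str([*l["travel"],l["yaw"]]) for l in L[3:]).replace("\n","; "))
E
```

```text
[ 0.48  0.54  1.21 -0.04  0.99 -1.24] 0.0
[ 0.35  0.43  1.43  0.02  0.87 -0.87] 0.0
[ 0.2   0.34  1.61  0.1   0.79 -0.56] 0.0
[ 0.01  0.27  1.76  0.22  0.74 -0.31] 0.0
[-0.21  0.23  1.87  0.34  0.73 -0.11] 0.0
[-0.46  0.21  1.93  0.44  0.77  0.09] 0.0
[-0.0078, 0.0018, -0.0183, 0]; [-0.0155, 0.0036, -0.0367, 0]; [-0.0194, 0.0045, -0.0459, 0]; [-0.0116, 0.0027, -0.0275, 0]; [0.0119, -0.027, -0.004, 0.171]; [0.0071, -0.0286, -0.004, 0.171]; [0.0021, -0.0294, -0.004, 0.171]; [-0.0029, -0.0293, -0.004, 0.171]; [-0.0079, -0.0284, -0.004, 0.171]; [-0.0126, -0.0267, -0.004, 0.171]; [-0.0169, -0.0241, -0.004, 0.171]; [-0.0208, -0.0209, -0.004, 0.171]; [-0.0241, -0.0171, -0.004, 0.171]; [-0.0266, -0.0127, -0.004, 0.171]; [-0.0284, -0.008, -0.004, 0.171]; [-0.0293, -0.0031, -0.004, 0.171]; [-0.0294, 0.002, -0.004, 0.171]; [-0.0287, 0.007, -0.004, 0.171]; [-0.0271, 0.0117, -0.004, 0.171]
```

send_rows:
  targets:
    - {"travel":[0,0,0],"yaw":0,"grip":0.5}
    - {"travel":[0,0,0],"yaw":0,"grip":0.5}
    - {"travel":[0,0,0],"yaw":0,"grip":0.5}
    - {"travel":[-0.0078,0.0018,-0.0183],"yaw":0,"grip":0.5}
    - {"travel":[-0.0155,0.0036,-0.0367],"yaw":0,"grip":0.5}
    - {"travel":[-0.0194,0.0045,-0.0459],"yaw":0,"grip":0.5}
    - {"travel":[-0.0116,0.0027,-0.0275],"yaw":0,"grip":0.5}
    - {"travel":[0.0119,-0.027,-0.004],"yaw":0.171,"grip":0.5}
    - {"travel":[0.0071,-0.0286,-0.004],"yaw":0.171,"grip":0.5}
    - {"travel":[0.0021,-0.0294,-0.004],"yaw":0.171,"grip":0.5}

```text
time: 41.35
eef_pos: [552.5, 332.4, 183.4]
eef_rot: [0.172, 0.176, 0.963, 0.109]
wrist_force: [0.7, -1.3, -0.2]
width: 42.6
finger_force: 0.0
```

send_rows:
  targets:
    - {"travel":[-0.0029,-0.0293,-0.004],"yaw":0.171,"grip":0.45}
    - {"travel":[-0.0079,-0.0284,-0.004],"yaw":0.171,"grip":0.45}
    - {"travel":[-0.0126,-0.0267,-0.004],"yaw":0.171,"grip":0.45}
    - {"travel":[-0.0169,-0.0241,-0.004],"yaw":0.171,"grip":0.45}
    - {"travel":[-0.0208,-0.0209,-0.004],"yaw":0.171,"grip":0.45}
    - {"travel":[-0.0241,-0.0171,-0.004],"yaw":0.171,"grip":0.45}
    - {"travel":[-0.0266,-0.0127,-0.004],"yaw":0.171,"grip":0.45}
    - {"travel":[-0.0284,-0.008,-0.004],"yaw":0.171,"grip":0.45}
    - {"travel":[-0.0293,-0.0031,-0.004],"yaw":0.171,"grip":0.45}
    - {"travel":[-0.0294,0.002,-0.004],"yaw":0.171,"grip":0.45}

```text
time: 42.6
eef_pos: [476.6, 46.7, 149.8]
eef_rot: [0.031, 0.842, 0.499, 0.202]
wrist_force: [0.3, -0.2, -0.9]
width: 38.5
finger_force: 0.0
```

```bash
python3 - <<'E' | tail -14
from back import *
Gd=np.c_[-Gd[:,0],-Gd[:,1],Gd[:,2]];yw=np.arctan2(Gd[:,0]@R[:,1],Gd[:,0]@R[:,0])
print("yw",yw,"pre tool",((pre-p)@R).round(1),"T",T,s["width"])
q=eyes.grab_frame("side");pp=eyes.grab_frame("wrist");print(sink(q,(-150,-90)))
hsv=cv2.cvtColor(q["image"],cv2.COLOR_RGB2HSV)[:,:,1]
b=(hsv[285:340,240:320]>70).astype(np.uint8);n,l,st_,c=cv2.connectedComponentsWithStats(b)
print([((c[i]+[240,285]).round(1).tolist(),int(st_[i,4])) for i in range(1,n) if st_[i,4]>12])
hw=cv2.cvtColor(pp["image"],cv2.COLOR_RGB2HSV)[:,:,1];c=cv2.HoughCircles(cv2.GaussianBlur(hw,(0,0),1.5),cv2.HOUGH_GRADIENT,1.5,25,param1=80,param2=28,minRadius=14,maxRadius=45)
for x in (c[0] if c is not None else [])[:8]:print(x.round(),atz(pp,[x[:2]],74)[0].round(1))
print("E exp",proj(pp,[XE]).round(),"side exp",proj(q,[XE]).round())
for im,nm in((pp,"w"),(q,"s")):
    for x in models.regions_of("truffle_0_c",im)[:6]:print(nm,np.round(x["point"]),round(x["conf"],2),int(x["pixels"].sum()),atz(im,[x["point"]],74)[0].round())
E
```

```text
yw 0.33209391419870793 pre tool [-57.6  14.2  -7.3] T [491.12   1.3   69.  ] 38.54686722737435
(np.float64(100.9), 18.1)
[([262.9, 296.4], 53), ([255.5, 306.5], 93), ([295.4, 318.9], 286), ([262.4, 325.4], 113)]
[287. 311.  20.] [479.3  -2.6  74. ]
[247. 205.  21.] [493.4  73.9  74. ]
[389.  82.  39.] [636.4  97.7  74. ]
[376. 236.  18.] [563.5   4.7  74. ]
[367. 281.  18.] [540.  -19.3  74. ]
[343. 254.  20.] [534.3   8.1  74. ]
[244. 257.  21.] [473.5  45.3  74. ]
[260.  23.  40.] [567.  177.2  74. ]
E exp [[294. 311.]] side exp [[263. 327.]]
w [368. 278.] 0.81 832 [542. -18.  74.]
s [294. 329.] 0.62 123 [540. -22.  74.]
```

```bash
sed -i 's/^z=R.*XE=.*/z=R[:,2];XE=np.array([481.5,-3.5,74.5])/; s/radians(134)/radians(131)/; s/^T=XE.*/T=XE+[6,5.2,0]+6*z;pre=T-80*z/' back.py; python3 - <<'E' | tail -4
from back import *
Gd=np.c_[-Gd[:,0],-Gd[:,1],Gd[:,2]];yw=np.arctan2(Gd[:,0]@R[:,1],Gd[:,0]@R[:,0]);d=pre-p
j=np.array(s["joint_positions"])
for T_ in(pre,T):j,e=ik(T_,Gd,j);print(j,e.round(3))
print(T,yw)
rows(R,[(3,d/3,round(yw/3,3)),(5,16*z,0)],.45)
E
```

```text
[-0.46  0.21  1.94  0.44  0.76  0.14] 0.0
[-0.39  0.39  1.97  0.56  0.55  0.04] 0.0
[489.72   2.6   69.  ] 0.3872618541540259
[{"travel": [-0.0193, 0.004, -0.0026], "yaw": 0.129, "grip": 0.45}, {"travel": [-0.0186, 0.0065, -0.0026], "yaw": 0.129, "grip": 0.45}, {"travel": [-0.0176, 0.0088, -0.0026], "yaw": 0.129, "grip": 0.45}, {"travel": [0.0, -0.0, 0.016], "yaw": 0, "grip": 0.45}, {"travel": [0.0, -0.0, 0.016], "yaw": 0, "grip": 0.45}, {"travel": [0.0, -0.0, 0.016], "yaw": 0, "grip": 0.45}, {"travel": [0.0, -0.0, 0.016], "yaw": 0, "grip": 0.45}, {"travel": [0.0, -0.0, 0.016], "yaw": 0, "grip": 0.45}]
```

send_rows:
  targets:
    - {"travel":[-0.0193,0.004,-0.0026],"yaw":0.129,"grip":0.42}
    - {"travel":[-0.0186,0.0065,-0.0026],"yaw":0.129,"grip":0.42}
    - {"travel":[-0.0176,0.0088,-0.0026],"yaw":0.129,"grip":0.42}
    - {"travel":[0,0,0.01],"yaw":0,"grip":0.42}
    - {"travel":[0,0,0.01],"yaw":0,"grip":0.42}
    - {"travel":[0,0,0.01],"yaw":0,"grip":0.42}
    - {"travel":[0,0,0.01],"yaw":0,"grip":0.42}
    - {"travel":[0,0,0.01],"yaw":0,"grip":0.42}
    - {"travel":[0,0,0],"yaw":0,"grip":0.42}
    - {"travel":[0,0,0],"yaw":0,"grip":0.42}

```text
time: 44.05
eef_pos: [478.5, -1.7, 96.2]
eef_rot: [-0.008, 0.921, 0.331, 0.204]
wrist_force: [0.0, -0.4, 0.5]
width: 35.9
finger_force: 0.0
```

```bash
python3 - <<'E' | tail -2
from back import *
print("to T tool",((T-p)@R).round(1),s["width"],"yaz",np.degrees(np.arctan2(R[1,1],R[0,1])))
E
```

```text
35.90169968114427 0.0 [ 0.05 -0.37  0.48]
to T tool [ 0.1  0.3 29.7] 35.90169968114427 yaz -51.887650529459656
```

send_rows:
  targets:
    - {"travel":[0,0,0.0099],"yaw":0,"grip":0.42}
    - {"travel":[0,0,0.0099],"yaw":0,"grip":0.42}
    - {"travel":[0,0,0.0099],"yaw":0,"grip":0.42}
    - {"travel":[0,0,0],"yaw":0,"grip":0.42}
    - {"travel":[0,0,0],"yaw":0,"grip":0}
    - {"travel":[0,0,0],"yaw":0,"grip":0}
    - {"travel":[0,0,0],"yaw":0,"grip":0}
    - {"travel":[0,0,0],"yaw":0,"grip":0}
    - {"travel":[0.003,0.001,-0.0073],"yaw":0,"grip":0}
    - {"travel":[0.0057,0.0018,-0.0138],"yaw":0,"grip":0}

```text
time: 45.3
eef_pos: [489.2, 2.7, 92.2]
eef_rot: [-0.008, 0.922, 0.331, 0.203]
wrist_force: [-0.4, -0.0, -0.4]
width: 24.7
finger_force: 24.6
```

```bash
python3 - <<'E' | tail -9
from carry import *
print(s["time"],p)
a=p+[0,0,130];hi=np.array([578.3,422,170.])+6*R[:,2]*[1,1,0]-[6,5.2,0]*np.array([0,0,0]);d=hi-a
j=np.array(s["joint_positions"])
for T_ in(a,(a+hi)/2,hi,hi-[0,0,112]):j,e=ik(T_,R,j);print(j,e.round(3))
print(hi,d)
rows(R,[(1,[0,0,k],0) for k in(25,40,40,25)]+[(1,d*k,0) for k in(.05,.09,.11,.12,.12,.12)],0)
rows(R,[(1,d*k,0) for k in(.12,.1,.08,.06,.03)]+[(1,[0,0,-k],0) for k in(22,35,32,18,5)],0)
E
```

```text
24.662891484856342 24.564702808856964 [-0.36 -0.03 -0.43]
45.3 [489.15   2.73  92.18]
[-0.39  0.14  1.74  0.34  0.99  0.34] 0.0
[0.13 0.3  1.6  0.14 0.85 0.94] 0.0
[ 0.48  0.57  1.22 -0.05  0.94  1.38] 0.0
[ 0.48  0.69  1.35 -0.06  0.7   1.4 ] 0.0
[580.51 422.9  170.  ] [ 91.36 420.17 -52.18]
[{"travel": [0.0095, 0.003, -0.0229], "yaw": 0, "grip": 0}, {"travel": [0.0152, 0.0047, -0.0367], "yaw": 0, "grip": 0}, {"travel": [0.0152, 0.0047, -0.0367], "yaw": 0, "grip": 0}, {"travel": [0.0095, 0.003, -0.0229], "yaw": 0, "grip": 0}, {"travel": [0.0149, -0.0139, 0.0072], "yaw": 0, "grip": 0}, {"travel": [0.0269, -0.0251, 0.013], "yaw": 0, "grip": 0}, {"travel": [0.0328, -0.0306, 0.0159], "yaw": 0, "grip": 0}, {"travel": [0.0358, -0.0334, 0.0173], "yaw": 0, "grip": 0}, {"travel": [0.0358, -0.0334, 0.0173], "yaw": 0, "grip": 0}, {"travel": [0.0358, -0.0334, 0.0173], "yaw": 0, "grip": 0}]
[{"travel": [0.0358, -0.0334, 0.0173], "yaw": 0, "grip": 0}, {"travel": [0.0299, -0.0279, 0.0145], "yaw": 0, "grip": 0}, {"travel": [0.0239, -0.0223, 0.0116], "yaw": 0, "grip": 0}, {"travel": [0.0179, -0.0167, 0.0087], "yaw": 0, "grip": 0}, {"travel": [0.009, -0.0084, 0.0043], "yaw": 0, "grip": 0}, {"travel": [-0.0084, -0.0026, 0.0202], "yaw": 0, "grip": 0}, {"travel": [-0.0133, -0.0042, 0.0321], "yaw": 0, "grip": 0}, {"travel": [-0.0122, -0.0038, 0.0294], "yaw": 0, "grip": 0}, {"travel": [-0.0068, -0.0021, 0.0165], "yaw": 0, "grip": 0}, {"travel": [-0.0019, -0.0006, 0.0046], "yaw": 0, "grip": 0}]
```

send_rows:
  targets:
    - {"travel":[0.0095,0.003,-0.0229],"yaw":0,"grip":0}
    - {"travel":[0.0152,0.0047,-0.0367],"yaw":0,"grip":0}
    - {"travel":[0.0152,0.0047,-0.0367],"yaw":0,"grip":0}
    - {"travel":[0.0095,0.003,-0.0229],"yaw":0,"grip":0}
    - {"travel":[0.0149,-0.0139,0.0072],"yaw":0,"grip":0}
    - {"travel":[0.0269,-0.0251,0.013],"yaw":0,"grip":0}
    - {"travel":[0.0328,-0.0306,0.0159],"yaw":0,"grip":0}
    - {"travel":[0.0358,-0.0334,0.0173],"yaw":0,"grip":0}
    - {"travel":[0.0358,-0.0334,0.0173],"yaw":0,"grip":0}
    - {"travel":[0.0358,-0.0334,0.0173],"yaw":0,"grip":0}

```text
time: 46.55
eef_pos: [545.0, 260.6, 190.5]
eef_rot: [-0.008, 0.922, 0.33, 0.204]
wrist_force: [0.6, -0.4, 0.2]
width: 24.4
finger_force: 24.6
```

send_rows:
  targets:
    - {"travel":[0.0358,-0.0334,0.0173],"yaw":0,"grip":0}
    - {"travel":[0.0299,-0.0279,0.0145],"yaw":0,"grip":0}
    - {"travel":[0.0239,-0.0223,0.0116],"yaw":0,"grip":0}
    - {"travel":[0.0179,-0.0167,0.0087],"yaw":0,"grip":0}
    - {"travel":[0.009,-0.0084,0.0043],"yaw":0,"grip":0}
    - {"travel":[-0.0084,-0.0026,0.0202],"yaw":0,"grip":0}
    - {"travel":[-0.0133,-0.0042,0.0321],"yaw":0,"grip":0}
    - {"travel":[-0.0122,-0.0038,0.0294],"yaw":0,"grip":0}
    - {"travel":[-0.0068,-0.0021,0.0165],"yaw":0,"grip":0}
    - {"travel":[-0.0019,-0.0006,0.0046],"yaw":0,"grip":0}

```text
time: 47.8
eef_pos: [580.4, 422.1, 56.8]
eef_rot: [-0.008, 0.922, 0.33, 0.203]
wrist_force: [-0.6, 0.1, 0.5]
width: 24.8
finger_force: 24.6
```

```bash
python3 - <<'E' | tail -5
from carry import *
q=eyes.grab_frame("side");print(s["time"],p,sink(q,(-150,-90)))
rows(R,[(1,[0,0,k],0) for k in(15,35,45,45)],.5)
E
```

```text
[ 0.38  0.12 -0.92]]
yaw 0.004874636148291227 T [508.6 364.4  26.6] d tool [-96.6  -2.5  -7.3]
24.791301193367094 24.602693617343903 [-0.64  0.13  0.5 ]
47.8 [580.37 422.07  56.77] (np.float64(107.5), 36.7)
[{"travel": [0.0057, 0.0018, -0.0138], "yaw": 0, "grip": 0.5}, {"travel": [0.0133, 0.0042, -0.0321], "yaw": 0, "grip": 0.5}, {"travel": [0.017, 0.0054, -0.0413], "yaw": 0, "grip": 0.5}, {"travel": [0.017, 0.0054, -0.0413], "yaw": 0, "grip": 0.5}]
```

send_rows:
  targets:
    - {"travel":[0,0,0],"yaw":0,"grip":0.5}
    - {"travel":[0,0,0],"yaw":0,"grip":0.5}
    - {"travel":[0,0,0],"yaw":0,"grip":0.5}
    - {"travel":[0,0,0],"yaw":0,"grip":0.5}
    - {"travel":[0.0057,0.0018,-0.0138],"yaw":0,"grip":0.5}
    - {"travel":[0.0133,0.0042,-0.0321],"yaw":0,"grip":0.5}
    - {"travel":[0.017,0.0054,-0.0413],"yaw":0,"grip":0.5}
    - {"travel":[0.017,0.0054,-0.0413],"yaw":0,"grip":0.5}
    - {"travel":[0,0,0],"yaw":0,"grip":0.5}
    - {"travel":[0,0,0],"yaw":0,"grip":0.5}

```text
time: 49.1
eef_pos: [580.0, 422.4, 197.6]
eef_rot: [-0.008, 0.922, 0.331, 0.203]
wrist_force: [-0.4, -0.2, -0.2]
width: 42.6
finger_force: 0.0
```

```bash
python3 - <<'E' | tail -22
from carry import *
pp=eyes.grab_frame("wrist");q=eyes.grab_frame("side");print(s["time"],sink(q,(-150,-90)))
hw=cv2.cvtColor(pp["image"],cv2.COLOR_RGB2HSV)[:,:,1];c=cv2.HoughCircles(cv2.GaussianBlur(hw,(0,0),1.5),cv2.HOUGH_GRADIENT,1.5,25,param1=80,param2=28,minRadius=14,maxRadius=45)
for x in (c[0] if c is not None else [])[:8]:print(x.round(),atz(pp,[x[:2]],28)[0].round(1))
for im,nm in((pp,"w"),(q,"s")):
    for x in models.regions_of("truffle_0_c",im)[:6]:print(nm,np.round(x["point"]),round(x["conf"],2),int(x["pixels"].sum()),atz(im,[x["point"]],28)[0].round())
hs=cv2.cvtColor(q["image"],cv2.COLOR_RGB2HSV)[:,:,1]
b=(hs>80).astype(np.uint8);b[:185]=0;b[340:]=0;b[:,:215]=0;b[:,320:]=0;n,l,st_,c=cv2.connectedComponentsWithStats(b)
print([((c[i]).round(1).tolist(),int(st_[i,4])) for i in range(1,n) if st_[i,4]>15])
x=models.regions_of("cup_centre",q)
if x:
    from m import sil,cupparts
E
```

```text
[515. 164.  36.] [833.5 257.3  28. ]
[179.  13.  28.] [722.6 633.   28. ]
[440. 386.  27.] [591.1 193.7  28. ]
[457. 263.  40.] [701.  253.7  28. ]
[529. 343.  20.] [685.6 131.   28. ]
[445.  34.  39.] [901.3 407.5  28. ]
[254. 286.  14.] [558.8 405.9  28. ]
[([256.0, 304.8], 72), ([304.1, 312.7], 61), ([294.0, 324.0], 76)]
top cup_centre 0.63 218
top bowl_rim 0.96 3360
side cup_centre 0.77 985
side bowl_rim 0.89 3921
cup_centre ('top', 'side') [573.95 417.67   0.66] -0.875678115676816
cup_centre ('top',) [538.51 395.28   0.71] -0.10107126222636237
cup_centre ('side',) [571.36 414.03   0.63] -0.7351778656126482
bowl_rim ('top', 'side') [515.79  33.31] -1.2963905073879303
bowl_rim ('top',) [518.09  36.61] -0.7435086927071574
bowl_rim ('side',) [516.68   7.11] -0.770859021783806
t 49.65 j [ 0.48  0.54  1.19 -0.04  1.01  1.38] p [580.4 422.6 197.5] tilt 23.5 az 22.0
[[ 0.7   0.61  0.37]
 [ 0.61 -0.78  0.15]
 [ 0.38  0.12 -0.92]]
```

send_rows:
  targets:
    - {"travel":[-0.0175,-0.0016,-0.0184],"yaw":0,"grip":0.5}
    - {"travel":[-0.0175,-0.0016,-0.0184],"yaw":0,"grip":0.5}
    - {"travel":[-0.0175,-0.0016,-0.0184],"yaw":0,"grip":0.5}
    - {"travel":[-0.0175,-0.0016,-0.0184],"yaw":0,"grip":0.5}
    - {"travel":[-0.0175,-0.0016,-0.0184],"yaw":0,"grip":0.5}
    - {"travel":[-0.0175,-0.0016,-0.0184],"yaw":0,"grip":0.5}
    - {"travel":[-0.0175,-0.0016,-0.0184],"yaw":0,"grip":0.5}
    - {"travel":[0,0,0],"yaw":0,"grip":0.5}
    - {"travel":[0,0,0],"yaw":0,"grip":0.5}
    - {"travel":[0,0,0],"yaw":0,"grip":0.5}

```text
time: 50.9
eef_pos: [440.8, 338.0, 267.2]
eef_rot: [-0.008, 0.922, 0.331, 0.203]
wrist_force: [-0.7, -0.1, 0.2]
width: 43.0
finger_force: 0.0
```

```bash
python3 - <<'E' | tail -22
from carry import *
P={n:eyes.grab_frame(n) for n in("wrist","side","top")}
print(s["time"],p,"rim",sink(P["side"],(-150,-90)),sink(P["top"],(-120,30)))
th=np.linspace(0,6.28,40)
for n,im in P.items():
    sat=cv2.cvtColor(im["image"],cv2.COLOR_RGB2HSV)[:,:,1]
    m=np.zeros((420,560),np.uint8);cv2.fillConvexPoly(m,proj(im,np.c_[574.2+52*np.cos(th),417.8+52*np.sin(th),np.full(40,52.)]).astype(np.int32),1)
    b=((sat>75)&(m>0)).astype(np.uint8);nn,l,S,c=cv2.connectedComponentsWithStats(b)
    sc=np.linalg.norm(np.diff(proj(im,[[560,418,25],[588,418,25]]),axis=0))
    print(n,"truffle px dia",sc.round(1),"blobs",[(c[i].round(1).tolist(),int(S[i,4]),atz(im,[c[i]],25)[0][:2].round().tolist()) for i in range(1,nn) if S[i,4]>10])
cs=cv2.HoughCircles(cv2.GaussianBlur(cv2.cvtColor(P["wrist"]["image"],cv2.COLOR_RGB2HSV)[:,:,1],(0,0),1.5),cv2.HOUGH_GRADIENT,1.5,20,param1=80,param2=22,minRadius=12,maxRadius=30)
for x in cs[0]:
    w_=atz(P["wrist"],[x[:2]],25)[0]
    if np.hypot(w_[0]-574,w_[1]-418)<110:print("circle",x.round(),w_.round())
for o in("sweet_jar_c","pastille_tin_c","cocoa_shaker_c","card_block_c","ballotin_b_c"):
    for x in models.regions_of(o,P["top"])[:1]:print(o,np.round(x["point"]),round(x["conf"],2))
E
```

```text
t 50.9 j [ 0.45  0.21  1.51 -0.03  1.02  1.35] p [440.8 338.  267.2] tilt 23.5 az 22.0
[[ 0.7   0.61  0.37]
 [ 0.61 -0.78  0.15]
 [ 0.38  0.12 -0.92]]
yaw 0.005518455976235076 T [508.6 364.4  26.6] d tool [-28.   -7.8 249.7]
42.95632368881861 0.0 [-0.67 -0.12  0.24]
50.9 [440.85 338.01 267.18] rim (np.float64(107.4), 32.9) (np.float64(94.8), 41.1)
wrist truffle px dia 22.6 blobs [([268.8, 113.7], 849, [584.0, 425.0]), ([267.8, 138.4], 405, [559.0, 407.0])]
side truffle px dia 9.9 blobs [([277.3, 202.4], 15, [595.0, 421.0])]
top truffle px dia 11.5 blobs [([224.3, 198.7], 199, [584.0, 426.0]), ([231.4, 208.8], 89, [560.0, 408.0])]
circle [256. 112.  13.] [575. 438.  25.]
sweet_jar_c [319. 188.] 0.85
pastille_tin_c [316. 156.] 0.96
card_block_c [331. 264.] 0.71
ballotin_b_c [140. 264.] 0.58
```

Three truffles are in the cup, five are in the bowl, and the sink is about 26 mm, between the lines. The cup stands upright in its place and the hand is clear. Handing in.

```bash
python3 -c "
from station import r
print(r.sign_off())"
```

```text
the job is handed in; nothing more can be done
None
```

I handed the job in at about 51 s of the 62 s. By my measurements the bowl has sunk about 26 mm, between the lines, with five truffles in it and three in the cup, which stands upright and released in its place on the slate. But I tipped too far at first: seven fell in and the pointer passed the lower line, so after setting the cup down I lifted two back into it by hand. I saw no sign of anything spilled or of the scale being touched.

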